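# Unpack the stacked specimen carrier into the tube rack

### The arm

A 6-joint arm with a two-finger parallel gripper is mounted at the origin on a cart in front of the work surface, level with it; the furniture and walls round the work are solid. World frame = base frame: x ahead of the robot, y to its left, z up, the work surface at z = 0. Lengths are in m, angles in degrees, forces in N, time in s.
With the tool pointing down it reaches from about 0.35 to 0.875 m from the base axis. Payload 4.2 kg.
Tool frame: the origin (TCP) lies on the centre line of the jaws, within the pads' length; the fingertips stand 19 mm ahead of it and the grasp point (between the pads) is the TCP; x points along the fingers, y is the direction in which the jaws open and shut, and the axes are right-handed (so a half turn about x gives the same grasp; the last joint's range is limited). The gripper opens to 87 mm and grips with 3 to 60 N. Pads are 19 mm wide; open, the fingers measure 117 mm over their backs; the gripper's body (75 mm by 190 mm) begins 51 mm behind the grasp point.
Start: joints at [-55.657, 22.042, 0.453, 0, -68.411, -14.817], TCP at [0.209, -0.589, 0.242] pointing down, gripper open.
Joint ranges: [-179.83, 179.83], [-69.29, 118.12], [-61.27, 80.66], [-181.25, 117.63], [-171.15, -9.14], [-177.46, 177.46]. Speed limits (degrees/s): [159.86, 159.86, 180, 180, 180, 180].

### API

Orientations are given as a 3x3 rotation matrix whose columns are the frame's x, y, z axes.
In Python, from station import r, viewer, job, spotter gives the robot as it stands.
- The arm moves only by the tool play_rows, never from a script. Its argument "commands" is a list of rows, each an object of numbers: "fingers": the gripper command: -1 is fully open, 1 is shut, values between are in proportion; "tx", "ty", "tz": the shift along the tool's x, y, z normalised to -1 to 1, where 1 is 750 mm; "ax", "ay", "az": the turn, a rotation vector about the tool's x, y, z normalised to -1 to 1, where 1 is pi rad. In form: [{"fingers": .., "tx": .., "ty": .., "tz": .., "ax": .., "ay": .., "az": ..}, ...]. A call has 1 to 5 rows; each row is the pose to reach, as a shift and turn from the pose commanded when the call began, along the tool's axes at that moment, turning the shorter way round; what a row does not reach only later rows make up. A row lasts 1/12 s, in which the tool goes at most 41.7 mm and 7.16 degrees, less where a joint would pass 70% of its speed; a pose out of reach is approached as far as the arm can. A call with a number of a shift or a turn outside -1 to 1 is refused whole. A call with a gripper value outside its range is refused whole. The fingers move at their own pace and stop on an object; the grip force is fixed at half the most. Time passes only in rows, so rows that repeat a pose let the fingers close. It gives the time, the measured TCP pose, the force and the opening at its end, in the units of the state.
- r.sense(): the state, without advancing time (a new reading comes with each control period).
- viewer.capture(name): name is "scene" or "top" or "wrist"; returns a dict with "image" (480x640x3 uint8, red, green, blue), "fx", "fy", "cx", "cy" (pixels), "R" (3x3) and "t" (3): a world point X has camera coordinates R X + t; the wrist camera has in their place "mount" (4x4, takes a point from camera to tool coordinates, whose origin is the TCP and whose axes are the tool frame's). Camera axes: x right, y down, z forward; pixel columns grow to the right and rows downward; lengths in m; the calibration is good to about 2 mm. A picture is of the moment at which its call begins: read the wrist's pose just before it. There is no depth.
- job.finish_job(): hands the job in, once; it reports no verdict.
Trained networks look in a picture, given as the dict that the camera call returned (one of the last four; its "shot" number tells which), for a name from the list of things; names that differ only in an ending like _2 or _b are one class to them, and where a whole thing is asked for, a point or a joint stands for the part that bears it (a point fixed in the world has none). Each returns a list of dicts, best first, with "score" (0 to 1); they miss things now and then, are a little off and sometimes report something else, mostly with a low value. They report only what shows in the picture. A call takes as long as a camera call.
- spotter.find_in(name, picture): "uv" ([column, row] in pixels, amid what is visible of it).
- spotter.silhouettes(name, picture): "region" (480x640 bool, what is visible of it) and "uv" ([column, row] in pixels, amid what is visible of it).
The state is a dict: "time_s": time; "joints": joint angles; "joint_velocities": joint speeds; "effort": joint torques, N m; "tcp_pos": TCP position; "ee_rot": TCP orientation; "wrist_force": force on the tool from outside, world axes, zero at the start; "moment": the same for the moment, N m; "gripper_width": opening from 0.0 (shut) to 1.0 (fully open).
Only numpy, scipy, OpenCV 4.12 (cv2) and the standard library are available. Lean on these libraries where they do the work, as an engineer would, in place of code of your own. Each camera call takes 0.05 s, during which the arm holds its last target. There are 200 camera calls.

### The job

Take the stacked specimen carrier apart from the top down: lid first, then the white upper tray, then the green lower tray, and stand each of these flat on the desk, right way up, clear of the carrier base. Lay every specimen tube found in the trays and the base in the rack, one to a groove, centred along it and settled in its saddles. Leave the amber bottle and the temperature logger where they are.

Things in the scene. Friction and masses are not known exactly. Their poses are not given: they have to be found in the camera images.
- carrier_base: grey open box, bottom part of the stacked carrier, fixed, 132 x 172 x 66 mm, walls 4 mm; origin at centre of underside, x along the tubes. Floor at 10 mm, tube places like the trays'. Stacked on it: lower tray (origin 60 mm up), upper tray (120), lid (180). Desk (z = 0) is free for parts at about (x, y) = (0.62, +0.36), (0.62, -0.205) and (0.42, +0.36) m.
- lower_tray: green tray of the carrier, 132 x 172 x 66 mm, 0.3 kg; origin at centre of its underside, z up, x along its tubes. A foot 6 mm deep sits between the walls of the part below with 3 mm play; it lifts straight out. Inner floor 10 mm up. Tube places at y = -44 and +44 mm, axis 34 mm up, in V-saddles near the tube's ends, the middle 60 mm free for fingers.
- lower_tray_handle (a point): top centre of the black upright handle fin at the centre of the green lower tray, 58 mm above the tray's underside; the fin is 12 mm thick (across the tray's y) and 50 mm long (along x) and stands on the inner floor, 48 mm tall.
- upper_tray: white tray of the carrier, 132 x 172 x 66 mm, 0.3 kg; origin at centre of its underside, z up, x along its tubes. A foot 6 mm deep sits between the walls of the part below with 3 mm play; it lifts straight out. Inner floor 10 mm up. Tube places at y = -44 and +44 mm, axis 34 mm up, in V-saddles near the tube's ends, the middle 60 mm free for fingers.
- upper_tray_handle (a point): top centre of the black upright handle fin at the centre of the white upper tray, 58 mm above the tray's underside; the fin is 12 mm thick (across the tray's y) and 50 mm long (along x) and stands on the inner floor, 48 mm tall.
- lid: blue lid of the carrier, 132 x 172 mm, plate top 10 mm above its origin (centre of the underside, z up), 0.2 kg, with the same 6 mm foot as the trays; a white upright handle fin at its centre, 12 mm thick (across y), 50 mm long (along x), its top 46 mm above the origin.
- rack: loose aluminium plate 120 x 224 x 8 mm, 0.8 kg, with four parallel grooves for lying tubes, each made of two blue V-saddles near the tube's ends (the middle 60 mm is free for fingers); origin at the centre of its underside, z up; the grooves run along its x, 55 mm apart along its y.
- groove_1 (a point): where the centre of a tube lies when it rests in groove 1 of the rack: 32 mm above the rack's underside, at the middle of the groove; x along the groove, rack y = -82.5 mm.
- groove_2 (a point): where the centre of a tube lies when it rests in groove 2 of the rack: 32 mm above the rack's underside, at the middle of the groove; x along the groove, rack y = -27.5 mm.
- groove_3 (a point): where the centre of a tube lies when it rests in groove 3 of the rack: 32 mm above the rack's underside, at the middle of the groove; x along the groove, rack y = 27.5 mm.
- groove_4 (a point): where the centre of a tube lies when it rests in groove 4 of the rack: 32 mm above the rack's underside, at the middle of the groove; x along the groove, rack y = 82.5 mm.
- tube_1: white capped specimen tube, a round cylinder 24 mm in diameter and 110 mm long, 40 g, with a red cap at its +x end; origin at its centre on the axis, x along the axis (y and z turn as it rolls). If present, starts lying in the upper tray, at y = -44 mm. May be absent.
- tube_2: white capped specimen tube, a round cylinder 24 mm in diameter and 110 mm long, 40 g, with an orange cap at its +x end; origin at its centre on the axis, x along the axis (y and z turn as it rolls). If present, starts lying in the upper tray, at y = +44 mm. May be absent.
- tube_3: white capped specimen tube, a round cylinder 24 mm in diameter and 110 mm long, 40 g, with a red cap at its +x end; origin at its centre on the axis, x along the axis (y and z turn as it rolls). If present, starts lying in the lower tray, at y = -44 mm. May be absent.
- tube_4: white capped specimen tube, a round cylinder 24 mm in diameter and 110 mm long, 40 g, with an orange cap at its +x end; origin at its centre on the axis, x along the axis (y and z turn as it rolls). If present, starts lying in the lower tray, at y = +44 mm. May be absent.
- tube_5: white capped specimen tube, a round cylinder 24 mm in diameter and 110 mm long, 40 g, with a red cap at its +x end; origin at its centre on the axis, x along the axis (y and z turn as it rolls). If present, starts lying in the carrier base, at y = -44 mm. May be absent.
- tube_6: white capped specimen tube, a round cylinder 24 mm in diameter and 110 mm long, 40 g, with an orange cap at its +x end; origin at its centre on the axis, x along the axis (y and z turn as it rolls). If present, starts lying in the carrier base, at y = +44 mm. May be absent.
- amber_bottle: amber glass bottle with a black cap, 46 mm in diameter, 108 mm high, standing on the desk; a bystander; origin at the centre of its underside.
- temp_logger: pale temperature logger, 52 x 82 x 17 mm, lying on the desk; a bystander; origin at the centre of its underside.

How it is judged:
By the outcome, as a careful person would: the job done as asked, in the order asked, and still so for the second after the job is handed in, with the robot touching nothing.
Of tube_1, tube_2, tube_3, tube_4, tube_5, tube_6 only 3 to 4 are there at a start; the rules pass over those that are not, and their reading is None.
At some moment in a run one of rack may be knocked a few centimetres aside while the robot is not near it.
It also fails if it takes over 208 s, if anything falls off the work surface, if the arm or the gripper's body presses on something with over 40 N, if the wrist force passes 120 N, or if a joint passes its speed limit or range.

## Working session

There is one attempt and no reset: what is moved stays moved. The work goes in short steps, Python scripts to look and compute and a tool call to move; the robot and the scene stay as the last step left them, time stands still between calls to the robot, and variables do not carry over. Pictures are saved under pics/ and viewed, about 12 in all and at most 16, crops included, and the job is handed in when it is done.

Besides the shell and the picture viewer there is one more tool, called after "Call:" as a command line: name --argument value ..., lists and objects as JSON in quotes. play_rows: Moves the arm, as the interface text tells. Its arguments: {"type":"object","properties":{"commands":{"type":"array"}},"required":["commands"]}

```bash
ls; mkdir -p pics; python3 - <<'E'
from station import r, viewer, job, spotter
import cv2
print(r.sense())
for n in ["scene","top"]:
    p=viewer.capture(n); cv2.imwrite(f"pics/{n}0.png",p["image"][:,:,::-1])
    print(n,p["fx"],p["fy"],p["cx"],p["cy"],p["R"],p["t"])
    for k in ["lid","rack","amber_bottle","temp_logger","carrier_base","groove_1","upper_tray"]:
        print(k,[(d["uv"],round(d["score"],2)) for d in spotter.find_in(k,p)][:5])
E
```

```text
pics
{'time_s': 0.0, 'joints': array([-5.56568562e+01,  2.20927109e+01,  3.79266651e-01, -2.86442862e-02,
       -6.84105916e+01, -1.48173439e+01]), 'joint_velocities': array([ 0.07123902, -0.1268302 ,  0.05679483, -0.09083587,  0.03159574,
       -0.05636557]), 'effort': array([-6.23968790e-04, -3.90669322e+01,  1.87405998e+01,  4.21986446e+00,
        1.09916952e-02, -1.88944755e-04]), 'tcp_pos': array([ 0.20873374, -0.58851994,  0.2404364 ]), 'ee_rot': array([[-8.37436046e-04, -3.34056511e-01,  9.42552675e-01],
       [ 2.04966217e-03,  9.42550453e-01,  3.34057545e-01],
       [-9.99997549e-01,  2.21166639e-03, -1.04622730e-04]]), 'wrist_force': array([-0.28446374, -0.24424189,  0.0220184 ]), 'moment': array([0.01338348, 0.001774  , 0.00022767]), 'gripper_width': 0.9973673120387618}
scene 446.8885818733155 446.8885818733155 317.9873075307964 240.54965770513553 [[ 0.91884051  0.39426562 -0.01693342]
 [ 0.30054126 -0.72693377 -0.61744818]
 [-0.25574807  0.5622472  -0.78642928]] [-0.55702065  0.04098468  1.18062917]
lid [([354.7, 269.6], 0.93)]
rack [([261.6, 304.2], 0.68), ([357.1, 269.0], 0.36)]
amber_bottle [([204.9, 403.2], 0.56), ([343.8, 307.8], 0.29), ([358.5, 268.4], 0.19)]
temp_logger [([342.3, 321.0], 0.56), ([382.0, 183.7], 0.53)]
carrier_base [([343.5, 336.0], 0.64)]
groove_1 [([262.3, 304.5], 0.65)]
upper_tray [([343.8, 306.3], 0.76)]
top 584.5092114028275 584.5092114028275 323.9583373508911 243.2641408995414 [[ 0.02163958 -0.99965997  0.01454924]
 [-0.99015693 -0.02344212 -0.13798449]
 [ 0.13827863 -0.01142011 -0.99032752]] [0.12764102 0.54406876 1.60101845]
lid [([341.2, 195.1], 0.97)]
rack [([359.6, 280.2], 0.81)]
amber_bottle [([459.6, 275.2], 0.54)]
temp_logger [([189.0, 231.9], 0.6)]
carrier_base [([342.1, 227.9], 0.47)]
groove_1 [([360.1, 277.0], 0.6)]
upper_tray [([341.9, 222.4], 0.7), ([459.6, 275.3], 0.45)]
```

View pics/scene0.png

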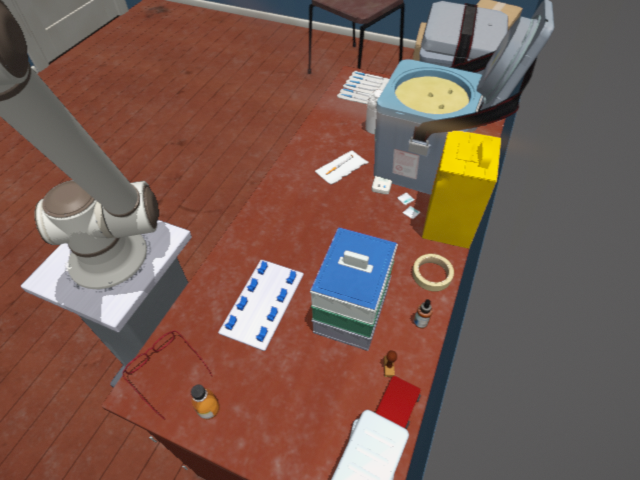

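View pics/top0.png

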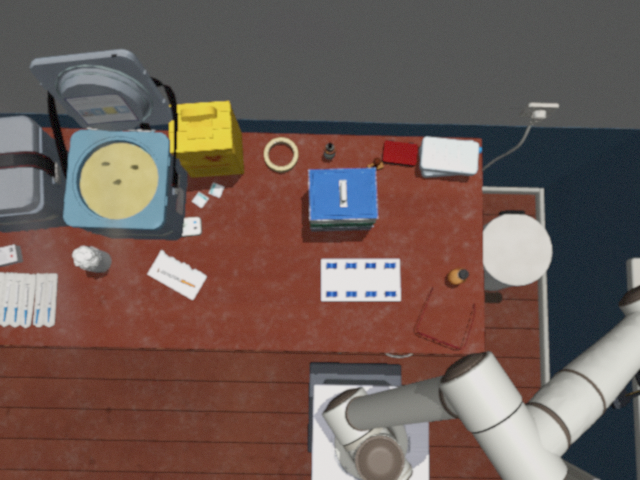

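The scene view shows the stack at about (354,270) with the blue lid on top. The rack is at (262,304) with eight blue saddles and all grooves empty, and the bottle is at (205,403). The top view (up = +x, left = +y) shows the lid at (342,195), fin along x, and the rack at (360,280). Both look close to yaw 0.

```bash
cat > h.py <<'E'
from station import r, viewer, job, spotter
import numpy as np, cv2
from scipy.optimize import minimize
def box(x,y,z0,z1,cx=0,cy=0): return np.array([[cx+a*x/2,cy+b*y/2,z] for a in(-1,1) for b in(-1,1) for z in(z0,z1)])/1000
LID=[box(132,172,0,10),box(50,12,10,46)]
RACK=[box(120,224,0,8)]
def cam(p):
    "R,t world->camera; for the wrist from the measured pose stored as p['pose']"
    if "mount" in p:
        T=np.eye(4); s=p["pose"]; T[:3,:3]=s["ee_rot"]; T[:3,3]=s["tcp_pos"]
        C=np.linalg.inv(T@np.array(p["mount"])); return C[:3,:3],C[:3,3]
    return np.array(p["R"]),np.array(p["t"])
def snap(n):
    s=r.sense(); p=viewer.capture(n); p["pose"]=s; return p
def proj(p,X):
    R,t=cam(p); c=X@R.T+t
    return np.c_[p["fx"]*c[:,0]/c[:,2]+p["cx"],p["fy"]*c[:,1]/c[:,2]+p["cy"]]
def ray(p,uv,z):
    R,t=cam(p); d=R.T@np.array([(uv[0]-p["cx"])/p["fx"],(uv[1]-p["cy"])/p["fy"],1]); o=-R.T@t
    return o+d*(z-o[2])/d[2]
def world(X,q,z):
    c,s=np.cos(q[2]),np.sin(q[2]); return X@np.array([[c,s,0],[-s,c,0],[0,0,1]])+[q[0],q[1],z]
def mask(p,model,q,z,k=4):
    m=np.zeros((480*k,640*k),np.uint8)
    for b in model:
        h=cv2.convexHull(((proj(p,world(b,q,z))+.5)*k-.5).astype(np.float32)); cv2.fillConvexPoly(m,np.round(h*16).astype(np.int32),255,cv2.LINE_8,4)
    return cv2.resize(m,(640,480),interpolation=cv2.INTER_AREA)/255.
def fit(obs,model,q0,z):
    "obs: list of (picture, region); x,y,yaw that overlap best"
    f=lambda v: -np.mean([np.minimum(m,g).sum()/np.maximum(m,g).sum() for p,g in obs for m in [mask(p,model,[v[0]/100,v[1]/100,v[2]/20],z)]])
    o=minimize(f,[q0[0]*100,q0[1]*100,q0[2]*20],method="Nelder-Mead",options=dict(initial_simplex=[[q0[0]*100+a,q0[1]*100+b,q0[2]*20+c] for a,b,c in[(0,0,0),(1,0,0),(0,1,0),(0,0,1)]],xatol=.01,fatol=1e-4))
    v=o.x; return np.array([v[0]/100,v[1]/100,v[2]/20]),-o.fun
def sil(name,p): 
    L=spotter.silhouettes(name,p); return L[0]["region"].astype(float) if L else None
def rack(p,q0=None):
    L=spotter.silhouettes("rack",p)
    if not L: return None
    g=L[0]["region"].astype(float); v,u=np.nonzero(g); c=ray(p,(u.mean(),v.mean()),.008)
    return fit([(p,g)],RACK,q0 if q0 is not None else [c[0],c[1],0],0)
def st(s=None):
    s=s or r.sense(); print("t",round(s["time_s"],2),"tcp",s["tcp_pos"].round(4),"y",s["ee_rot"][:,1].round(3),"F",s["wrist_force"].round(1),"w",round(s["gripper_width"],3))
E
python3 - <<'E'
from h import *
T=snap("top"); S=snap("scene")
for k,uv,z in [("lid",(341,195),.19),("temp",(189,232),.015),("amber",(460,275),.05)]: print(k,ray(T,uv,z))
for P in [(.62,.36,0),(.62,-.205,0),(.42,.36,0)]: print(P,proj(T,np.array([P])))
gl=[(p,sil("lid",p)) for p in (T,S)]
for o in ([gl[0]],[gl[1]],gl): print("lid",fit(o,LID,[.6,-.05,0],.18))
gr=[(p,sil("rack",p)) for p in (T,S)]
c=ray(T,(360,280),.008)
for o in ([gr[0]],[gr[1]],gr): print("rack",fit(o,RACK,[c[0],c[1],0],0))
W=snap("wrist"); print(W["mount"],W["fx"])
E
```

```text
lid [0.64578994 0.10065164 0.19      ]
temp [0.5672797  0.52327689 0.015     ]
amber [ 0.45944221 -0.23829486  0.05      ]
(0.62, 0.36, 0) [[247.94544893 216.07579949]]
(0.62, -0.205, 0) [[443.6871889  220.76301219]]
(0.42, 0.36, 0) [[245.14669222 285.56241636]]
lid (array([0.65045831, 0.09721655, 0.05912887]), np.float64(0.9489362526730472))
lid (array([0.65069092, 0.0971607 , 0.05084645]), np.float64(0.9652593721672661))
lid (array([0.65048086, 0.09734491, 0.05667824]), np.float64(0.9569164988799002))
rack (array([0.44311394, 0.03494092, 0.02094884]), np.float64(0.9615433970596565))
rack (array([0.44535264, 0.03398397, 0.02480615]), np.float64(0.9345505701888682))
rack (array([0.443579  , 0.03485243, 0.02482868]), np.float64(0.9467519890183389))
[[ 3.23085946e-04 -2.54148803e-01  9.67165075e-01 -1.43821793e-01]
 [ 9.99999094e-01 -1.18184436e-03 -6.44615897e-04 -2.60153909e-04]
 [ 1.30686694e-03  9.67164407e-01  2.54148191e-01 -6.92924929e-02]
 [ 0.00000000e+00  0.00000000e+00  0.00000000e+00  1.00000000e+00]] 334.5460503769406
```

Both cameras agree to within 1 mm on the lid pose, (0.6505, 0.0973, yaw 3.2°). The rack is at (0.444, 0.035, yaw 1.4°). Next I'll plan the moves.

```bash
cat >> h.py <<'E'
from scipy.spatial.transform import Rotation as Ro
def orient(yaw): c,s=np.cos(yaw),np.sin(yaw); return np.array([[0,-s,c],[0,c,s],[-1,0,0]])
def plan(*wps,step=.2):
    "wps: (x,y,z,yaw); prints the numbers of successive calls from the measured pose"
    s=r.sense(); p,R=s["tcp_pos"],s["ee_rot"]; st(s)
    for w in wps:
        w=np.array(w); n=int(np.ceil(np.linalg.norm(w[:3]-p)/step)); n=max(n,1)
        for i in range(n):
            tgt=p+(w[:3]-p)/(n-i); Rt=orient(w[3])
            d=R.T@(tgt-p)/.75; a=Ro.from_matrix(R.T@Rt).as_rotvec()/np.pi
            print(tgt.round(3),"t",d.round(4),"a",a.round(4)); p,R=tgt,Rt
E
python3 - <<'E'
from h import *
plan((.40,-.35,.34,.055),(.6505,.0973,.34,.055),(.6505,.0973,.216,.055))
E
```

```text
t 1.15 tcp [ 0.2089 -0.589   0.2416] y [-0.334  0.942 -0.   ] F [-0.1 -0.6  0.1] w 0.999
[ 0.304 -0.47   0.291] t [-0.0656  0.1076  0.1733] a [0.091 0.    0.   ]
[ 0.4  -0.35  0.34] t [-0.0656  0.1521  0.1359] a [0. 0. 0.]
[ 0.484 -0.201  0.34 ] t [0.     0.1924 0.1221] a [0. 0. 0.]
[ 0.567 -0.052  0.34 ] t [0.     0.1924 0.1221] a [0. 0. 0.]
[0.65  0.097 0.34 ] t [0.     0.1924 0.1221] a [0. 0. 0.]
[0.65  0.097 0.216] t [0.1653 0.     0.    ] a [0. 0. 0.]
```

Call:
play_rows --commands '[{"fingers":-0.4,"tx":-0.0656,"ty":0.1076,"tz":0.1733,"ax":0.091,"ay":0,"az":0},{"fingers":-0.4,"tx":-0.0656,"ty":0.1076,"tz":0.1733,"ax":0.091,"ay":0,"az":0},{"fingers":-0.4,"tx":-0.0656,"ty":0.1076,"tz":0.1733,"ax":0.091,"ay":0,"az":0},{"fingers":-0.4,"tx":-0.0656,"ty":0.1076,"tz":0.1733,"ax":0.091,"ay":0,"az":0},{"fingers":-0.4,"tx":-0.0656,"ty":0.1076,"tz":0.1733,"ax":0.091,"ay":0,"az":0}]'

```text
time_s: 1.57
tcp_pos: [0.3081, -0.4668, 0.2942]
ee_rot: [[0.005, -0.061, 0.998], [-0.004, 0.998, 0.061], [-1.0, -0.004, 0.005]]
wrist_force: [0.2, 0.1, -0.3]
gripper_width: 0.729
```

Call:
play_rows --commands '[{"fingers":-0.4,"tx":-0.0656,"ty":0.1521,"tz":0.1359,"ax":0,"ay":0,"az":0},{"fingers":-0.4,"tx":-0.0656,"ty":0.1521,"tz":0.1359,"ax":0,"ay":0,"az":0},{"fingers":-0.4,"tx":-0.0656,"ty":0.1521,"tz":0.1359,"ax":0,"ay":0,"az":0},{"fingers":-0.4,"tx":-0.0656,"ty":0.1521,"tz":0.1359,"ax":0,"ay":0,"az":0},{"fingers":-0.4,"tx":-0.0656,"ty":0.1521,"tz":0.1359,"ax":0,"ay":0,"az":0}]'

```text
time_s: 1.98
tcp_pos: [0.4035, -0.3473, 0.3427]
ee_rot: [[0.005, -0.061, 0.998], [-0.002, 0.998, 0.061], [-1.0, -0.003, 0.005]]
wrist_force: [0.7, 0.6, 0.8]
gripper_width: 0.704
```

Call:
play_rows --commands '[{"fingers":-0.4,"tx":0,"ty":0.1924,"tz":0.1221,"ax":0,"ay":0,"az":0},{"fingers":-0.4,"tx":0,"ty":0.1924,"tz":0.1221,"ax":0,"ay":0,"az":0},{"fingers":-0.4,"tx":0,"ty":0.1924,"tz":0.1221,"ax":0,"ay":0,"az":0},{"fingers":-0.4,"tx":0,"ty":0.1924,"tz":0.1221,"ax":0,"ay":0,"az":0},{"fingers":-0.4,"tx":0,"ty":0.1924,"tz":0.1221,"ax":0,"ay":0,"az":0}]'

```text
time_s: 2.4
tcp_pos: [0.4857, -0.197, 0.3395]
ee_rot: [[0.001, -0.06, 0.998], [0.001, 0.998, 0.06], [-1.0, 0.001, 0.001]]
wrist_force: [-0.6, 0.1, -0.2]
gripper_width: 0.704
```

Call:
play_rows --commands '[{"fingers":-0.4,"tx":0,"ty":0.1924,"tz":0.1221,"ax":0,"ay":0,"az":0},{"fingers":-0.4,"tx":0,"ty":0.1924,"tz":0.1221,"ax":0,"ay":0,"az":0},{"fingers":-0.4,"tx":0,"ty":0.1924,"tz":0.1221,"ax":0,"ay":0,"az":0},{"fingers":-0.4,"tx":0,"ty":0.1924,"tz":0.1221,"ax":0,"ay":0,"az":0},{"fingers":-0.4,"tx":0,"ty":0.1924,"tz":0.1221,"ax":0,"ay":0,"az":0}]'

```text
time_s: 2.82
tcp_pos: [0.5694, -0.0477, 0.3386]
ee_rot: [[-0.0, -0.059, 0.998], [0.001, 0.998, 0.059], [-1.0, 0.001, -0.0]]
wrist_force: [-0.3, -1.2, -0.8]
gripper_width: 0.702
```

Call:
play_rows --commands '[{"fingers":-0.4,"tx":0,"ty":0.1924,"tz":0.1221},{"fingers":-0.4,"tx":0,"ty":0.1924,"tz":0.1221},{"fingers":-0.4,"tx":0,"ty":0.1924,"tz":0.1221},{"fingers":-0.4,"tx":0,"ty":0.1924,"tz":0.1221},{"fingers":-0.4,"tx":0,"ty":0.1924,"tz":0.1221}]'

```text
$.commands[0]: bad value
```

```bash
python3 - <<'E'
from h import *
snap("top");snap("top")
W=snap("wrist"); g=sil("lid",W); cv2.imwrite("pics/w1.png",W["image"][:,:,::-1])
print(fit([(W,g)],LID,[.6505,.0973,.055],.18))
plan((.6505,.0973,.216,.055))
E
```

```text
(array([0.65233288, 0.09666227, 0.05605449]), np.float64(0.1529805346533158))
t 3.02 tcp [ 0.5666 -0.0527  0.3397] y [-0.054  0.999 -0.   ] F [ 0.2 -1.   0.5] w 0.7
[0.609 0.022 0.278] t [0.0824 0.0968 0.0614] a [-0.0002 -0.0003  0.0001]
[0.65  0.097 0.216] t [0.0825 0.0968 0.0614] a [0. 0. 0.]
```

Call:
play_rows --commands '[{"fingers":-0.4,"tx":0,"ty":0.1933,"tz":0.1228,"ax":0,"ay":0,"az":0},{"fingers":-0.4,"tx":0,"ty":0.1933,"tz":0.1228,"ax":0,"ay":0,"az":0},{"fingers":-0.4,"tx":0,"ty":0.1933,"tz":0.1228,"ax":0,"ay":0,"az":0},{"fingers":-0.4,"tx":0,"ty":0.1933,"tz":0.1228,"ax":0,"ay":0,"az":0},{"fingers":-0.4,"tx":0,"ty":0.1933,"tz":0.1228,"ax":0,"ay":0,"az":0}]'

```text
time_s: 3.43
tcp_pos: [0.6529, 0.1009, 0.3381]
ee_rot: [[-0.001, -0.057, 0.998], [0.001, 0.998, 0.057], [-1.0, 0.001, -0.001]]
wrist_force: [0.4, -0.4, -0.8]
gripper_width: 0.701
```

```bash
python3 - <<'E'
from h import *
snap("top");snap("top")
W=snap("wrist"); g=sil("lid",W)
q,s=fit([(W,g)],LID,[.6505,.0973,.055],.18); print(q,s)
im=W["image"][:,:,::-1].copy(); m=(mask(W,LID,[.6505,.0973,.055],.18)>.5).astype(np.uint8)
cv2.drawContours(im,cv2.findContours(m,0,2)[0],-1,(0,0,255),1)
cv2.drawContours(im,cv2.findContours(g.astype(np.uint8),0,2)[0],-1,(0,255,0),1)
cv2.imwrite("pics/w2.png",im)
plan((.6505,.0973,.216,.055))
E
```

```text
[0.64985591 0.09525489 0.0534233 ] 0.9301297287774548
t 3.63 tcp [0.6505 0.096  0.3403] y [-0.053  0.999 -0.   ] F [-0.7  0.1  0.2] w 0.694
[0.65  0.097 0.216] t [1.657e-01 1.800e-03 1.000e-04] a [-0.0006 -0.0001  0.0002]
```

View pics/w2.png

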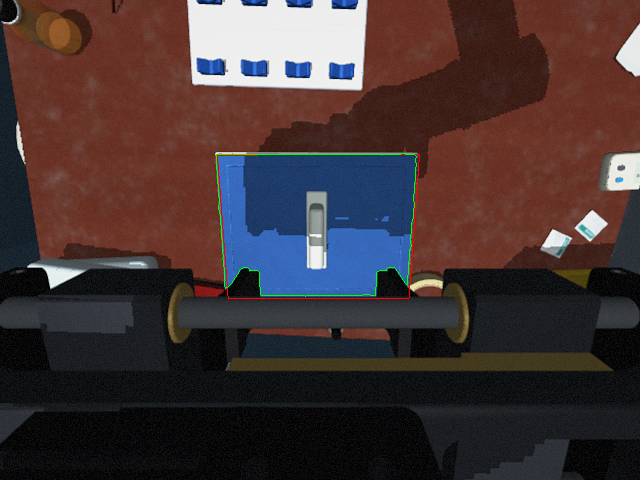

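The wrist view shows the lid with its fin at (317,230). The predicted outline (red) matches the network region (green) to about 1–2 mm. I'll descend and grip.

Call:
play_rows --commands '[{"fingers":-0.4,"tx":0.05,"ty":0.0009,"tz":0,"ax":0,"ay":0,"az":0},{"fingers":-0.4,"tx":0.1,"ty":0.0009,"tz":0,"ax":0,"ay":0,"az":0},{"fingers":-0.4,"tx":0.14,"ty":0.0009,"tz":0,"ax":0,"ay":0,"az":0},{"fingers":-0.4,"tx":0.16,"ty":0.0009,"tz":0,"ax":0,"ay":0,"az":0},{"fingers":-0.4,"tx":0.165,"ty":0.0009,"tz":0,"ax":0,"ay":0,"az":0}]'

```text
time_s: 4.05
tcp_pos: [0.6485, 0.0958, 0.2132]
ee_rot: [[-0.006, -0.052, 0.999], [-0.002, 0.999, 0.052], [-1.0, -0.001, -0.006]]
wrist_force: [-0.6, 0.2, -0.8]
gripper_width: 0.704
```

Call:
play_rows --commands '[{"fingers":-0.4,"tx":0,"ty":0,"tz":0,"ax":0,"ay":0,"az":0},{"fingers":1,"tx":0,"ty":0,"tz":0,"ax":0,"ay":0,"az":0},{"fingers":1,"tx":0,"ty":0,"tz":0,"ax":0,"ay":0,"az":0},{"fingers":1,"tx":0,"ty":0,"tz":0,"ax":0,"ay":0,"az":0},{"fingers":1,"tx":0,"ty":0,"tz":0,"ax":0,"ay":0,"az":0}]'

```text
time_s: 4.47
tcp_pos: [0.6514, 0.0987, 0.2178]
ee_rot: [[0.002, -0.055, 0.998], [0.001, 0.998, 0.055], [-1.0, 0.001, 0.003]]
wrist_force: [0.5, -0.3, 0.7]
gripper_width: 0.482
```

Call:
play_rows --commands '[{"fingers":1,"tx":0,"ty":0,"tz":0,"ax":0,"ay":0,"az":0},{"fingers":1,"tx":0,"ty":0,"tz":0,"ax":0,"ay":0,"az":0},{"fingers":1,"tx":0,"ty":0,"tz":0,"ax":0,"ay":0,"az":0},{"fingers":1,"tx":0,"ty":0,"tz":0,"ax":0,"ay":0,"az":0},{"fingers":1,"tx":0,"ty":0,"tz":0,"ax":0,"ay":0,"az":0}]'

```text
time_s: 4.88
tcp_pos: [0.651, 0.0985, 0.2162]
ee_rot: [[-0.0, -0.055, 0.998], [-0.0, 0.998, 0.055], [-1.0, -0.0, -0.0]]
wrist_force: [-0.5, -1.6, 0.4]
gripper_width: 0.14
```

Call:
play_rows --commands '[{"fingers":1,"tx":-0.01,"ty":0,"tz":0,"ax":0,"ay":0,"az":0},{"fingers":1,"tx":-0.02,"ty":0,"tz":0,"ax":0,"ay":0,"az":0},{"fingers":1,"tx":-0.04,"ty":0,"tz":0,"ax":0,"ay":0,"az":0},{"fingers":1,"tx":-0.06,"ty":0,"tz":0,"ax":0,"ay":0,"az":0},{"fingers":1,"tx":-0.08,"ty":0,"tz":0,"ax":0,"ay":0,"az":0}]'

```text
time_s: 5.3
tcp_pos: [0.6509, 0.0987, 0.2773]
ee_rot: [[-0.0, -0.055, 0.998], [0.0, 0.998, 0.055], [-1.0, 0.0, -0.0]]
wrist_force: [0.0, 0.5, -2.2]
gripper_width: 0.138
```

```bash
python3 - <<'E'
from h import *
T=snap("top"); st()
plan((.6505,.23,.28,.0),(.62,.36,.24,0),(.62,.36,.037,0))
E
```

```text
t 5.35 tcp [0.6525 0.0988 0.2814] y [-0.055  0.998  0.001] F [ 1.4 -0.3  2.2] w 0.136
t 5.35 tcp [0.6525 0.0988 0.2814] y [-0.055  0.998  0.001] F [ 1.4 -0.3  2.2] w 0.136
[0.65 0.23 0.28] t [0.002  0.1748 0.007 ] a [ 0.0177  0.0022 -0.0002]
[0.62 0.36 0.24] t [ 0.0533  0.1733 -0.0407] a [0. 0. 0.]
[0.62  0.36  0.138] t [0.1353 0.     0.    ] a [0. 0. 0.]
[0.62  0.36  0.037] t [0.1353 0.     0.    ] a [0. 0. 0.]
```

Call:
play_rows --commands '[{"fingers":1,"tx":0,"ty":0.175,"tz":0.008,"ax":0.0175,"ay":0,"az":0},{"fingers":1,"tx":0,"ty":0.175,"tz":0.008,"ax":0.0175,"ay":0,"az":0},{"fingers":1,"tx":0,"ty":0.175,"tz":0.008,"ax":0.0175,"ay":0,"az":0},{"fingers":1,"tx":0,"ty":0.175,"tz":0.008,"ax":0.0175,"ay":0,"az":0},{"fingers":1,"tx":0,"ty":0.175,"tz":0.008,"ax":0.0175,"ay":0,"az":0}]'

```text
time_s: 5.77
tcp_pos: [0.6492, 0.2332, 0.2752]
ee_rot: [[-0.001, -0.004, 1.0], [0.0, 1.0, 0.004], [-1.0, 0.0, -0.001]]
wrist_force: [0.0, -0.6, -2.3]
gripper_width: 0.132
```

Call:
play_rows --commands '[{"fingers":1,"tx":0.05,"ty":0.1735,"tz":-0.041,"ax":0,"ay":0,"az":0},{"fingers":1,"tx":0.05,"ty":0.1735,"tz":-0.041,"ax":0,"ay":0,"az":0},{"fingers":1,"tx":0.05,"ty":0.1735,"tz":-0.041,"ax":0,"ay":0,"az":0},{"fingers":1,"tx":0.05,"ty":0.1735,"tz":-0.041,"ax":0,"ay":0,"az":0},{"fingers":1,"tx":0.05,"ty":0.1735,"tz":-0.041,"ax":0,"ay":0,"az":0}]'

```text
time_s: 6.18
tcp_pos: [0.6174, 0.3624, 0.2362]
ee_rot: [[-0.003, -0.003, 1.0], [-0.002, 1.0, 0.003], [-1.0, -0.002, -0.003]]
wrist_force: [0.1, 0.3, -2.3]
gripper_width: 0.138
```

Call:
play_rows --commands '[{"fingers":1,"tx":0.04,"ty":0,"tz":0,"ax":0,"ay":0,"az":0},{"fingers":1,"tx":0.08,"ty":0,"tz":0,"ax":0,"ay":0,"az":0},{"fingers":1,"tx":0.12,"ty":0,"tz":0,"ax":0,"ay":0,"az":0},{"fingers":1,"tx":0.16,"ty":0,"tz":0,"ax":0,"ay":0,"az":0},{"fingers":1,"tx":0.2,"ty":0,"tz":0,"ax":0,"ay":0,"az":0}]'

```text
time_s: 6.6
tcp_pos: [0.6199, 0.3582, 0.0884]
ee_rot: [[0.001, 0.002, 1.0], [0.0, 1.0, -0.002], [-1.0, 0.0, 0.001]]
wrist_force: [0.4, -0.2, -1.9]
gripper_width: 0.135
```

```bash
python3 - <<'E'
from h import *
for i in range(3): T=snap("top")
plan((.62,.36,.0365,0))
E
```

```text
t 6.75 tcp [0.6185 0.3574 0.0865] y [ 0.002  1.    -0.004] F [-0.6 -0.  -0.8] w 0.133
[0.62  0.36  0.036] t [0.0667 0.0037 0.0023] a [-0.0005 -0.0014  0.0014]
```

Call:
play_rows --commands '[{"fingers":1,"tx":0.03,"ty":0,"tz":0,"ax":0,"ay":0,"az":0},{"fingers":1,"tx":0.05,"ty":0,"tz":0,"ax":0,"ay":0,"az":0},{"fingers":1,"tx":0.06,"ty":0,"tz":0,"ax":0,"ay":0,"az":0},{"fingers":1,"tx":0.065,"ty":0,"tz":0,"ax":0,"ay":0,"az":0},{"fingers":1,"tx":0.0667,"ty":0,"tz":0,"ax":0,"ay":0,"az":0}]'

```text
time_s: 7.17
tcp_pos: [0.62, 0.3603, 0.0402]
ee_rot: [[0.002, 0.0, 1.0], [0.001, 1.0, -0.0], [-1.0, 0.001, 0.002]]
wrist_force: [-0.5, -0.6, -1.2]
gripper_width: 0.137
```

Call:
play_rows --commands '[{"fingers":1,"tx":0,"ty":0,"tz":0,"ax":0,"ay":0,"az":0},{"fingers":1,"tx":0,"ty":0,"tz":0,"ax":0,"ay":0,"az":0},{"fingers":0,"tx":0,"ty":0,"tz":0,"ax":0,"ay":0,"az":0},{"fingers":0,"tx":0,"ty":0,"tz":0,"ax":0,"ay":0,"az":0},{"fingers":0,"tx":0,"ty":0,"tz":0,"ax":0,"ay":0,"az":0}]'

```text
time_s: 7.58
tcp_pos: [0.6195, 0.3606, 0.0398]
ee_rot: [[0.002, -0.0, 1.0], [0.001, 1.0, 0.0], [-1.0, 0.001, 0.002]]
wrist_force: [0.4, 0.5, 0.5]
gripper_width: 0.276
```

Call:
play_rows --commands '[{"fingers":0,"tx":0,"ty":0,"tz":0,"ax":0,"ay":0,"az":0},{"fingers":0,"tx":0,"ty":0,"tz":0,"ax":0,"ay":0,"az":0},{"fingers":0,"tx":-0.02,"ty":0,"tz":0,"ax":0,"ay":0,"az":0},{"fingers":0,"tx":-0.06,"ty":0,"tz":0,"ax":0,"ay":0,"az":0},{"fingers":0,"tx":-0.1,"ty":0,"tz":0,"ax":0,"ay":0,"az":0}]'

```text
time_s: 8.0
tcp_pos: [0.6183, 0.3595, 0.1129]
ee_rot: [[-0.003, -0.0, 1.0], [-0.003, 1.0, 0.0], [-1.0, -0.003, -0.003]]
wrist_force: [-0.1, -0.1, 0.1]
gripper_width: 0.494
```

Call:
play_rows --commands '[{"fingers":0,"tx":-0.267,"ty":0,"tz":0,"ax":0,"ay":0,"az":0},{"fingers":0,"tx":-0.267,"ty":0,"tz":0,"ax":0,"ay":0,"az":0},{"fingers":0,"tx":-0.267,"ty":0,"tz":0,"ax":0,"ay":0,"az":0},{"fingers":0,"tx":-0.267,"ty":0,"tz":0,"ax":0,"ay":0,"az":0},{"fingers":0,"tx":-0.267,"ty":0,"tz":0,"ax":0,"ay":0,"az":0}]'

```text
time_s: 8.42
tcp_pos: [0.6192, 0.36, 0.3184]
ee_rot: [[0.004, -0.0, 1.0], [0.002, 1.0, 0.0], [-1.0, 0.002, 0.004]]
wrist_force: [0.9, 0.6, 0.4]
gripper_width: 0.502
```

```bash
python3 - <<'E'
from h import *
T=snap("top"); S=snap("scene")
for n,p in(("T",T),("S",S)):
    print(n,"lid",fit([(p,sil("lid",p))],LID,[.62,.36,0],0))
    print(n,"rack",rack(p,[.4437,.0348,.024]))
    print(n,"tubes",[(d["uv"],d["score"]) for d in spotter.find_in("tube_1",p)])
a=cv2.resize(S["image"][190:390,200:440],None,fx=3,fy=3,interpolation=cv2.INTER_CUBIC); cv2.imwrite("pics/s3.png",a[:,:,::-1])
plan()
E
```

```text
T lid (array([ 0.61754987,  0.36209075, -0.00749025]), np.float64(0.8277807336880425))
T rack (array([0.44362638, 0.03496691, 0.0245027 ]), np.float64(0.9749843666740258))
T tubes [([325.9, 195.5], 0.87), ([359.2, 195.4], 0.6), ([341.4, 197.2], 0.54)]
S lid (array([0.61865013, 0.41154467, 0.0163642 ]), np.float64(0.7180248811853509))
S rack (array([0.44380765, 0.03355935, 0.03034906]), np.float64(0.9729463580488104))
S tubes [([347.4, 294.7], 0.94), ([358.8, 255.3], 0.75)]
t 8.82 tcp [0.6185 0.3599 0.3116] y [ 0.     1.    -0.003] F [ 0.6  0.  -0.6] w 0.497
```

View pics/s3.png

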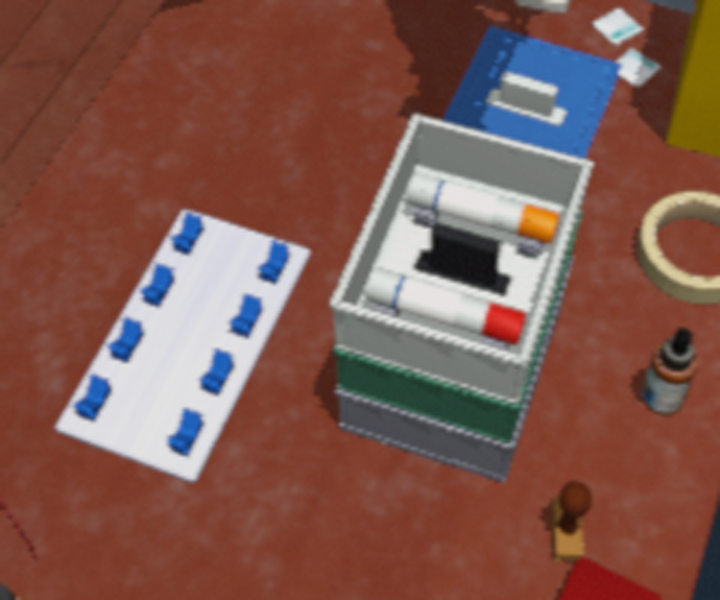

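The view shows the lid flat on the desk and the white tray holding two tubes: red cap in front at crop (445,308), orange at the back at crop (480,205). Next I'll measure the tray pose and the tubes.

```bash
cat >> h.py <<'E'
TRAY=[box(132,172,6,66)]
TUBE=[np.array([[x*55,12*np.cos(a),12*np.sin(a)] for x in(-1,1) for a in np.linspace(0,6.283,24)])/1000]
def fill(g): 
    c=max(cv2.findContours(g.astype(np.uint8),0,2)[0],key=cv2.contourArea); return cv2.fillConvexPoly(np.zeros(g.shape,np.uint8),cv2.convexHull(c),1).astype(float)
E
python3 - <<'E'
from h import *
T=snap("top"); S=snap("scene")
for n,p in(("T",T),("S",S)):
    g=sil("upper_tray",p)
    print(n,"tray",fit([(p,fill(g))],TRAY,[.6505,.0973,.055],.12))
    for d in spotter.silhouettes("tube_1",p):
        w=ray(p,d["uv"],.154); print(d["score"],d["region"].sum(),w, fit([(p,d["region"].astype(float))],TUBE,[w[0],w[1],.055],.154))
W=1
q=np.array([.6505,.0973,.055])
print("nominal",[world(np.array([[0,y,.034]]),q,.12) for y in(-.044,.044)])
E
```

```text
Traceback (most recent call last):
  File "h.py", line 56, in fill
    c=max(cv2.findContours(g.astype(np.uint8),0,2)[0],key=cv2.contourArea); return cv2.fillConvexPoly(np.zeros(g.shape,np.uint8),cv2.convexHull(c),1).astype(float)
                           ^^^^^^^^
AttributeError: 'NoneType' object has no attribute 'astype'
```

```bash
cat >> h.py <<'E'
def tubes(p,z,q=None):
    out=[]
    for d in spotter.silhouettes("tube_1",p):
        w=ray(p,d["uv"],z); f,s=fit([(p,d["region"].astype(float))],TUBE,[w[0],w[1],.05],z); out.append((round(d["score"],2),int(d["region"].sum()),f.round(4),round(s,2)))
    return out
def tray(p,name,z,q=[.6505,.0973,.055]):
    g=sil(name,p); return None if g is None else fit([(p,fill(g))],TRAY,q,z)
E
python3 - <<'E'
from h import *
for n in("top","scene","top"):
    p=snap(n); print(n,tray(p,"upper_tray",.12)); print(*tubes(p,.154),sep="\n")
q=np.array([.6505,.0973,.055])
print("nominal",[world(np.array([[0,y,.034]]),q,.12) for y in(-.044,.044)])
E
```

```text
top (array([0.65060451, 0.09789957, 0.0492306 ]), np.float64(0.9683663251461792))
(0.7, 362, array([0.6474, 0.1416, 0.0737]), np.float64(0.88))
(0.68, 421, array([0.6523, 0.0528, 0.0356]), np.float64(0.91))
(0.52, 209, array([0.5748, 0.0898, 1.6163]), np.float64(0.36))
(0.3, 2954, array([0.644 , 0.1029, 0.083 ]), np.float64(0.14))
scene (array([0.65008515, 0.09594344, 0.04914362]), np.float64(0.9823858323580176))
(0.86, 493, array([0.6488, 0.1391, 0.0657]), np.float64(0.85))
(0.8, 660, array([0.6535, 0.0507, 0.0359]), np.float64(0.95))
top (array([0.6505, 0.0973, 0.055 ]), np.float64(0.0))
(0.87, 338, array([0.6509, 0.0536, 0.0466]), np.float64(0.83))
(0.79, 382, array([0.6478, 0.1418, 0.0506]), np.float64(0.93))
(0.59, 234, array([0.5792, 0.0814, 1.595 ]), np.float64(0.34))
nominal [array([[0.65291878, 0.05336653, 0.154     ]]), array([[0.64808122, 0.14123347, 0.154     ]])]
```

```bash
python3 - <<'E'
from h import *
plan((.648,.1412,.26,.05),(.648,.1412,.155,.05),(.648,.1412,.26,.05),(.4416,.1173,.16,.025),(.4416,.1173,.0345,.025))
E
```

```text
t 9.42 tcp [0.619  0.3602 0.314 ] y [0. 1. 0.] F [0.1 0.6 0.2] w 0.494
[0.633 0.251 0.287] t [ 0.036  -0.146   0.0193] a [-0.0159  0.     -0.    ]
[0.648 0.141 0.26 ] t [ 0.036  -0.1468  0.012 ] a [0. 0. 0.]
[0.648 0.141 0.155] t [0.14 0.   0.  ] a [0. 0. 0.]
[0.648 0.141 0.26 ] t [-0.14  0.    0.  ] a [0. 0. 0.]
[0.545 0.129 0.21 ] t [ 0.0667 -0.009  -0.1382] a [0.008 0.    0.   ]
[0.442 0.117 0.16 ] t [ 0.0667 -0.0125 -0.138 ] a [0. 0. 0.]
[0.442 0.117 0.034] t [0.1673 0.     0.    ] a [0. 0. 0.]
```

Call:
play_rows --commands '[{"fingers":0.17,"tx":0.036,"ty":-0.146,"tz":0.0193,"ax":-0.0159,"ay":0,"az":0},{"fingers":0.17,"tx":0.036,"ty":-0.146,"tz":0.0193,"ax":-0.0159,"ay":0,"az":0},{"fingers":0.17,"tx":0.036,"ty":-0.146,"tz":0.0193,"ax":-0.0159,"ay":0,"az":0},{"fingers":0.17,"tx":0.036,"ty":-0.146,"tz":0.0193,"ax":-0.0159,"ay":0,"az":0}]'

```text
time_s: 9.75
tcp_pos: [0.6332, 0.2454, 0.2858]
ee_rot: [[-0.003, -0.045, 0.999], [-0.002, 0.999, 0.045], [-1.0, -0.002, -0.003]]
wrist_force: [0.6, 0.4, -0.5]
gripper_width: 0.421
```

Call:
play_rows --commands '[{"fingers":0.17,"tx":0.036,"ty":-0.1468,"tz":0.012,"ax":0,"ay":0,"az":0},{"fingers":0.17,"tx":0.036,"ty":-0.1468,"tz":0.012,"ax":0,"ay":0,"az":0},{"fingers":0.17,"tx":0.036,"ty":-0.1468,"tz":0.012,"ax":0,"ay":0,"az":0},{"fingers":0.17,"tx":0.036,"ty":-0.1468,"tz":0.012,"ax":0,"ay":0,"az":0},{"fingers":0.17,"tx":0.036,"ty":-0.1468,"tz":0.012,"ax":0,"ay":0,"az":0}]'

```text
time_s: 10.17
tcp_pos: [0.6481, 0.1397, 0.2598]
ee_rot: [[-0.0, -0.047, 0.999], [-0.0, 0.999, 0.047], [-1.0, -0.0, -0.0]]
wrist_force: [0.0, 0.2, 0.0]
gripper_width: 0.415
```

```bash
python3 - <<'E'
from h import *
for i in range(3): W=snap("wrist")
print(*tubes(W,.154),sep="\n"); 
cv2.imwrite("pics/w4.png",W["image"][:,:,::-1])
plan((.648,.1412,.155,.05))
E
```

```text
(0.93, 4069, array([0.6474, 0.1393, 0.0517]), np.float64(0.85))
(0.72, 3343, array([0.6523, 0.0511, 0.052 ]), np.float64(0.69))
(0.2, 1057, array([ 0.5466,  0.3889, -0.373 ]), np.float64(0.77))
t 10.37 tcp [0.6481 0.1425 0.2604] y [-0.051  0.999  0.   ] F [-0.4  0.2 -0.4] w 0.413
[0.648 0.141 0.155] t [ 0.1406 -0.0019 -0.0004] a [ 0.0004  0.0003 -0.0002]
```

Call:
play_rows --commands '[{"fingers":0.17,"tx":0.05,"ty":-0.0015,"tz":0,"ax":0,"ay":0,"az":0},{"fingers":0.17,"tx":0.09,"ty":-0.0015,"tz":0,"ax":0,"ay":0,"az":0},{"fingers":0.17,"tx":0.12,"ty":-0.0015,"tz":0,"ax":0,"ay":0,"az":0},{"fingers":0.17,"tx":0.135,"ty":-0.0015,"tz":0,"ax":0,"ay":0,"az":0},{"fingers":0.17,"tx":0.14,"ty":-0.0015,"tz":0,"ax":0,"ay":0,"az":0}]'

```text
time_s: 10.78
tcp_pos: [0.647, 0.1408, 0.1526]
ee_rot: [[-0.004, -0.051, 0.999], [-0.002, 0.999, 0.051], [-1.0, -0.001, -0.004]]
wrist_force: [0.5, -1.2, -0.3]
gripper_width: 0.414
```

Call:
play_rows --commands '[{"fingers":0.17,"tx":0,"ty":0,"tz":0,"ax":0,"ay":0,"az":0},{"fingers":1,"tx":0,"ty":0,"tz":0,"ax":0,"ay":0,"az":0},{"fingers":1,"tx":0,"ty":0,"tz":0,"ax":0,"ay":0,"az":0},{"fingers":1,"tx":0,"ty":0,"tz":0,"ax":0,"ay":0,"az":0},{"fingers":1,"tx":0,"ty":0,"tz":0,"ax":0,"ay":0,"az":0}]'

```text
time_s: 11.2
tcp_pos: [0.6489, 0.1403, 0.1568]
ee_rot: [[0.003, -0.05, 0.999], [0.001, 0.999, 0.05], [-1.0, 0.001, 0.003]]
wrist_force: [-0.7, 0.6, 3.1]
gripper_width: 0.268
```

Call:
play_rows --commands '[{"fingers":1,"tx":0,"ty":0,"tz":0,"ax":0,"ay":0,"az":0},{"fingers":1,"tx":-0.02,"ty":0,"tz":0,"ax":0,"ay":0,"az":0},{"fingers":1,"tx":-0.06,"ty":0,"tz":0,"ax":0,"ay":0,"az":0},{"fingers":1,"tx":-0.1,"ty":0,"tz":0,"ax":0,"ay":0,"az":0},{"fingers":1,"tx":-0.15,"ty":0,"tz":0,"ax":0,"ay":0,"az":0}]'

```text
time_s: 11.62
tcp_pos: [0.6468, 0.1397, 0.2666]
ee_rot: [[-0.005, -0.05, 0.999], [-0.001, 0.999, 0.05], [-1.0, -0.001, -0.005]]
wrist_force: [-0.3, 0.5, 0.2]
gripper_width: 0.265
```

Call:
play_rows --commands '[{"fingers":1,"tx":-0.03,"ty":0,"tz":0,"ax":0,"ay":0,"az":0},{"fingers":1,"tx":-0.03,"ty":0,"tz":0,"ax":0,"ay":0,"az":0},{"fingers":1,"tx":-0.03,"ty":0,"tz":0,"ax":0,"ay":0,"az":0}]'

```text
time_s: 11.87
tcp_pos: [0.6483, 0.1403, 0.2917]
ee_rot: [[0.003, -0.05, 0.999], [0.002, 0.999, 0.05], [-1.0, 0.002, 0.003]]
wrist_force: [0.6, -0.3, -1.7]
gripper_width: 0.265
```

```bash
python3 - <<'E'
from h import *
st(); T=snap("top"); print(rack(T)); S=snap("scene"); print(rack(S))
snap("top"); W=snap("wrist")
cv2.imwrite("pics/w5.png",W["image"][:,:,::-1])
plan((.4416,.1173,.16,.025),(.4416,.1173,.0345,.025))
E
```

```text
t 11.87 tcp [0.6483 0.1403 0.2917] y [-0.05   0.999  0.002] F [ 0.6 -0.3 -1.7] w 0.265
(array([ 0.68212842,  0.03219732, -0.05849695]), np.float64(0.0700512834226549))
(array([0.44379073, 0.03345487, 0.02451209]), np.float64(0.9520222953896134))
t 12.17 tcp [0.6476 0.1399 0.2883] y [-0.05   0.999 -0.001] F [-0.1 -0.2 -0.9] w 0.266
[0.545 0.129 0.224] t [ 0.0859 -0.0081 -0.1377] a [ 0.0079 -0.0009  0.0003]
[0.442 0.117 0.16 ] t [ 0.0855 -0.0116 -0.1377] a [0. 0. 0.]
[0.442 0.117 0.034] t [0.1673 0.     0.    ] a [0. 0. 0.]
```

View pics/w5.png

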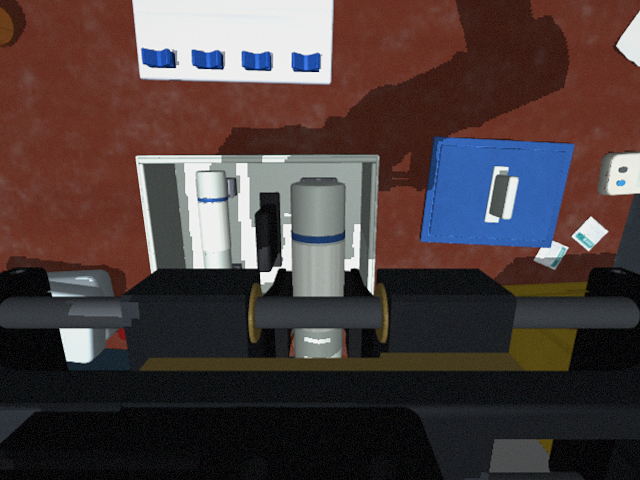

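The wrist view shows the tube held squarely between the fingers, its near end at (318,183) and the other tube still in the tray. I'll carry it to above groove 4.

Call:
play_rows --commands '[{"fingers":1,"tx":0.0859,"ty":-0.0081,"tz":-0.1377,"ax":0.0079,"ay":0,"az":0},{"fingers":1,"tx":0.0859,"ty":-0.0081,"tz":-0.1377,"ax":0.0079,"ay":0,"az":0},{"fingers":1,"tx":0.0859,"ty":-0.0081,"tz":-0.1377,"ax":0.0079,"ay":0,"az":0},{"fingers":1,"tx":0.0859,"ty":-0.0081,"tz":-0.1377,"ax":0.0079,"ay":0,"az":0}]'

```text
time_s: 12.5
tcp_pos: [0.533, 0.1245, 0.2171]
ee_rot: [[-0.022, -0.024, 0.999], [-0.008, 1.0, 0.024], [-1.0, -0.007, -0.022]]
wrist_force: [-1.8, -0.3, -2.0]
gripper_width: 0.266
```

Call:
play_rows --commands '[{"fingers":1,"tx":0.0855,"ty":-0.0116,"tz":-0.1377,"ax":0,"ay":0,"az":0},{"fingers":1,"tx":0.0855,"ty":-0.0116,"tz":-0.1377,"ax":0,"ay":0,"az":0},{"fingers":1,"tx":0.0855,"ty":-0.0116,"tz":-0.1377,"ax":0,"ay":0,"az":0},{"fingers":1,"tx":0.0855,"ty":-0.0116,"tz":-0.1377,"ax":0,"ay":0,"az":0},{"fingers":1,"tx":0.0855,"ty":-0.0116,"tz":-0.1377,"ax":0,"ay":0,"az":0}]'

```text
time_s: 12.92
tcp_pos: [0.4393, 0.1161, 0.1598]
ee_rot: [[-0.004, -0.026, 1.0], [-0.003, 1.0, 0.026], [-1.0, -0.003, -0.004]]
wrist_force: [0.5, 0.7, 0.3]
gripper_width: 0.265
```

```bash
cat >> h.py <<'E'
def held(p):
    "x offset of the held tube's centre along the tool's z, from the silhouette's near end"
    out=[]
    for d in spotter.silhouettes("tube_1",p):
        g=d["region"].astype(float)
        if d["score"]<.3: continue
        v,u=np.nonzero(g); m=u.mean()
        if abs(m-318)>40: continue
        s=p["pose"]; top=v.min()
        # row of the silhouette's top edge for a tube shifted by e
        f=lambda e: proj(p,(s["tcp_pos"]+(TUBE[0]@orient(np.arctan2(-s["ee_rot"][0,1],s["ee_rot"][1,1]))[:,[2,1,0]].T)+s["ee_rot"][:,2]*e+[0,0,-.001]))[:,1].min()
        e=np.linspace(-.02,.02,161); out.append((d["score"],round(float(m),1),int(top),e[np.argmin([abs(f(x)-top) for x in e])]))
    return out
E
python3 - <<'E'
from h import *
snap("top");snap("top"); W=snap("wrist"); print(held(W))
S=snap("scene"); print("S",rack(S)); T=snap("top"); print("T",rack(T))
plan((.4416,.1173,.0345,.025))
E
```

```text
[(0.89, 317.2, 180, np.float64(-0.0012500000000000011))]
S (array([0.44364407, 0.03441428, 0.02708513]), np.float64(0.9524891982604868))
T (array([0.44202065, 0.03450793, 0.05154303]), np.float64(0.5119941882758399))
t 13.32 tcp [0.443  0.1178 0.1616] y [-0.025  1.     0.   ] F [-0.7 -0.2  0.4] w 0.269
[0.442 0.117 0.034] t [ 0.1695 -0.0008 -0.0019] a [-0.0001  0.0002 -0.0002]
```

Call:
play_rows --commands '[{"fingers":1,"tx":0.05,"ty":0,"tz":0,"ax":0,"ay":0,"az":0},{"fingers":1,"tx":0.1,"ty":0,"tz":0,"ax":0,"ay":0,"az":0},{"fingers":1,"tx":0.14,"ty":0,"tz":0,"ax":0,"ay":0,"az":0},{"fingers":1,"tx":0.16,"ty":0,"tz":0,"ax":0,"ay":0,"az":0},{"fingers":1,"tx":0.1685,"ty":0,"tz":0,"ax":0,"ay":0,"az":0}]'

```text
time_s: 13.73
tcp_pos: [0.4408, 0.1165, 0.0336]
ee_rot: [[-0.006, -0.025, 1.0], [-0.004, 1.0, 0.025], [-1.0, -0.004, -0.006]]
wrist_force: [-11.1, -0.5, 36.6]
gripper_width: 0.264
```

Call:
play_rows --commands '[{"fingers":1,"tx":0,"ty":0,"tz":0,"ax":0,"ay":0,"az":0},{"fingers":1,"tx":0,"ty":0,"tz":0,"ax":0,"ay":0,"az":0},{"fingers":0.17,"tx":0,"ty":0,"tz":0,"ax":0,"ay":0,"az":0},{"fingers":0.17,"tx":0,"ty":0,"tz":0,"ax":0,"ay":0,"az":0},{"fingers":0.17,"tx":0,"ty":0,"tz":0,"ax":0,"ay":0,"az":0}]'

```text
time_s: 14.15
tcp_pos: [0.4427, 0.1179, 0.0355]
ee_rot: [[0.001, -0.025, 1.0], [0.001, 1.0, 0.025], [-1.0, 0.001, 0.001]]
wrist_force: [0.8, -0.1, 0.1]
gripper_width: 0.385
```

Call:
play_rows --commands '[{"fingers":0.17,"tx":0,"ty":0,"tz":0,"ax":0,"ay":0,"az":0},{"fingers":0.17,"tx":-0.03,"ty":0,"tz":0,"ax":0,"ay":0,"az":0},{"fingers":0.17,"tx":-0.08,"ty":0,"tz":0,"ax":0,"ay":0,"az":0},{"fingers":0.17,"tx":-0.13,"ty":0,"tz":0,"ax":0,"ay":0,"az":0},{"fingers":0.17,"tx":-0.18,"ty":0,"tz":0,"ax":0,"ay":0,"az":0}]'

```text
time_s: 14.57
tcp_pos: [0.4417, 0.1172, 0.1717]
ee_rot: [[-0.0, -0.025, 1.0], [-0.0, 1.0, 0.025], [-1.0, -0.0, -0.0]]
wrist_force: [1.8, 0.4, -0.3]
gripper_width: 0.416
```

```bash
python3 - <<'E'
from h import *
st()
plan((.4416,.1173,.26,.05),(.6525,.0525,.28,.05),(.6525,.0525,.155,.05))
E
```

```text
t 14.57 tcp [0.4417 0.1172 0.1717] y [-0.025  1.    -0.   ] F [ 1.8  0.4 -0.3] w 0.416
t 14.57 tcp [0.4417 0.1172 0.1717] y [-0.025  1.    -0.   ] F [ 1.8  0.4 -0.3] w 0.416
[0.442 0.117 0.26 ] t [-0.1178  0.     -0.0002] a [-0.0079 -0.0001  0.0001]
[0.547 0.085 0.27 ] t [-0.0133 -0.0502  0.1383] a [0. 0. 0.]
[0.652 0.052 0.28 ] t [-0.0133 -0.0502  0.1383] a [0. 0. 0.]
[0.652 0.052 0.155] t [0.1667 0.     0.    ] a [0. 0. 0.]
```

Call:
play_rows --commands '[{"fingers":0.17,"tx":-0.1178,"ty":0,"tz":0,"ax":-0.0079,"ay":0,"az":0},{"fingers":0.17,"tx":-0.1178,"ty":0,"tz":0,"ax":-0.0079,"ay":0,"az":0},{"fingers":0.17,"tx":-0.1178,"ty":0,"tz":0,"ax":-0.0079,"ay":0,"az":0}]'

```text
time_s: 14.82
tcp_pos: [0.4456, 0.1189, 0.2667]
ee_rot: [[0.015, -0.051, 0.999], [0.007, 0.999, 0.051], [-1.0, 0.006, 0.015]]
wrist_force: [1.3, -0.9, 0.4]
gripper_width: 0.418
```

Call:
play_rows --commands '[{"fingers":0.17,"tx":-0.0133,"ty":-0.0502,"tz":0.1383,"ax":0,"ay":0,"az":0},{"fingers":0.17,"tx":-0.0133,"ty":-0.0502,"tz":0.1383,"ax":0,"ay":0,"az":0},{"fingers":0.17,"tx":-0.0133,"ty":-0.0502,"tz":0.1383,"ax":0,"ay":0,"az":0}]'

```text
time_s: 15.07
tcp_pos: [0.5501, 0.0846, 0.2692]
ee_rot: [[0.003, -0.05, 0.999], [0.001, 0.999, 0.05], [-1.0, 0.001, 0.003]]
wrist_force: [0.6, 0.5, 0.9]
gripper_width: 0.418
```

Call:
play_rows --commands '[{"fingers":0.17,"tx":-0.0133,"ty":-0.0502,"tz":0.1383,"ax":0,"ay":0,"az":0},{"fingers":0.17,"tx":-0.0133,"ty":-0.0502,"tz":0.1383,"ax":0,"ay":0,"az":0},{"fingers":0.17,"tx":-0.0133,"ty":-0.0502,"tz":0.1383,"ax":0,"ay":0,"az":0},{"fingers":0.17,"tx":-0.0133,"ty":-0.0502,"tz":0.1383,"ax":0,"ay":0,"az":0},{"fingers":0.17,"tx":-0.0133,"ty":-0.0502,"tz":0.1383,"ax":0,"ay":0,"az":0}]'

```text
time_s: 15.48
tcp_pos: [0.6537, 0.052, 0.2765]
ee_rot: [[-0.002, -0.048, 0.999], [-0.0, 0.999, 0.048], [-1.0, -0.0, -0.002]]
wrist_force: [0.1, 0.1, -0.8]
gripper_width: 0.414
```

```bash
python3 - <<'E'
from h import *
T=snap("top"); print("rackT",rack(T)); print("in rack",tubes(T,.032))
S=snap("scene"); print("rackS",rack(S));
W=snap("wrist"); print(*tubes(W,.154),sep="\n")
plan((.6525,.0522,.155,.05))
E
```

```text
rackT (array([ 0.44519142, -0.0203278 ,  0.0591249 ]), np.float64(0.4923007833478398))
in rack [(0.55, 217, array([0.6524, 0.0441, 0.0546]), np.float64(0.57)), (0.43, 1725, array([ 0.4453, -0.0171,  0.0627]), np.float64(0.21))]
rackS (array([0.44382125, 0.03437274, 0.02989245]), np.float64(0.8447424406431774))
(0.78, 1682, array([0.4671, 0.0933, 0.0969]), np.float64(0.68))
(0.61, 3594, array([0.6521, 0.0516, 0.0476]), np.float64(0.91))
t 15.83 tcp [0.6524 0.0532 0.2791] y [-0.051  0.999  0.   ] F [-0.7  0.4  0.2] w 0.414
[0.652 0.052 0.155] t [ 0.1655 -0.0014 -0.    ] a [ 0.0003  0.0003 -0.0001]
```

Call:
play_rows --commands '[{"fingers":0.17,"tx":0.05,"ty":-0.001,"tz":0,"ax":0,"ay":0,"az":0},{"fingers":0.17,"tx":0.1,"ty":-0.001,"tz":0,"ax":0,"ay":0,"az":0},{"fingers":0.17,"tx":0.14,"ty":-0.001,"tz":0,"ax":0,"ay":0,"az":0},{"fingers":0.17,"tx":0.16,"ty":-0.001,"tz":0,"ax":0,"ay":0,"az":0},{"fingers":0.17,"tx":0.165,"ty":-0.001,"tz":0,"ax":0,"ay":0,"az":0}]'

```text
time_s: 16.25
tcp_pos: [0.6506, 0.0518, 0.1509]
ee_rot: [[-0.007, -0.05, 0.999], [-0.001, 0.999, 0.05], [-1.0, -0.001, -0.007]]
wrist_force: [0.3, 0.1, -0.4]
gripper_width: 0.415
```

Call:
play_rows --commands '[{"fingers":0.17,"tx":0,"ty":0,"tz":0,"ax":0,"ay":0,"az":0},{"fingers":1,"tx":0,"ty":0,"tz":0,"ax":0,"ay":0,"az":0},{"fingers":1,"tx":0,"ty":0,"tz":0,"ax":0,"ay":0,"az":0},{"fingers":1,"tx":0,"ty":0,"tz":0,"ax":0,"ay":0,"az":0},{"fingers":1,"tx":0,"ty":0,"tz":0,"ax":0,"ay":0,"az":0}]'

```text
time_s: 16.67
tcp_pos: [0.6541, 0.0523, 0.1567]
ee_rot: [[0.004, -0.05, 0.999], [0.001, 0.999, 0.05], [-1.0, 0.001, 0.004]]
wrist_force: [-0.7, 1.1, 3.6]
gripper_width: 0.269
```

Call:
play_rows --commands '[{"fingers":1,"tx":0,"ty":0,"tz":0,"ax":0,"ay":0,"az":0},{"fingers":1,"tx":-0.02,"ty":0,"tz":0,"ax":0,"ay":0,"az":0},{"fingers":1,"tx":-0.06,"ty":0,"tz":0,"ax":0,"ay":0,"az":0},{"fingers":1,"tx":-0.1,"ty":0,"tz":0,"ax":0,"ay":0,"az":0},{"fingers":1,"tx":-0.15,"ty":0,"tz":0,"ax":0,"ay":0,"az":0}]'

```text
time_s: 17.08
tcp_pos: [0.6519, 0.0517, 0.2663]
ee_rot: [[-0.005, -0.049, 0.999], [-0.001, 0.999, 0.049], [-1.0, -0.0, -0.005]]
wrist_force: [1.3, 0.5, -0.9]
gripper_width: 0.267
```

Call:
play_rows --commands '[{"fingers":1,"tx":-0.03,"ty":0,"tz":0,"ax":0,"ay":0,"az":0},{"fingers":1,"tx":-0.03,"ty":0,"tz":0,"ax":0,"ay":0,"az":0},{"fingers":1,"tx":-0.03,"ty":0,"tz":0,"ax":0,"ay":0,"az":0}]'

```text
time_s: 17.33
tcp_pos: [0.6534, 0.052, 0.2913]
ee_rot: [[0.003, -0.05, 0.999], [0.001, 0.999, 0.05], [-1.0, 0.001, 0.003]]
wrist_force: [-0.3, 1.0, -1.1]
gripper_width: 0.267
```

```bash
python3 - <<'E'
from h import *
S=snap("scene"); print("rackS",rack(S)); snap("top"); W=snap("wrist"); print(held(W))
plan((.4437,.0623,.17,.025),(.4437,.0623,.0375,.025))
E
```

```text
rackS (array([0.44315694, 0.03417414, 0.02924832]), np.float64(0.8474876603822685))
[(0.86, 317.7, 178, np.float64(-0.0019999999999999983))]
t 17.58 tcp [0.6525 0.0518 0.2877] y [-0.05   0.999 -0.001] F [-0.   0.5 -0.3] w 0.265
[0.548 0.057 0.229] t [ 0.0789  0.014  -0.1384] a [ 0.0079 -0.001   0.0002]
[0.444 0.062 0.17 ] t [ 0.0785  0.0105 -0.139 ] a [0. 0. 0.]
[0.444 0.062 0.038] t [0.1767 0.     0.    ] a [0. 0. 0.]
```

Call:
play_rows --commands '[{"fingers":1,"tx":0.0789,"ty":0.014,"tz":-0.1384,"ax":0.0079,"ay":0,"az":0},{"fingers":1,"tx":0.0789,"ty":0.014,"tz":-0.1384,"ax":0.0079,"ay":0,"az":0},{"fingers":1,"tx":0.0789,"ty":0.014,"tz":-0.1384,"ax":0.0079,"ay":0,"az":0}]'

```text
time_s: 17.83
tcp_pos: [0.5465, 0.0568, 0.2279]
ee_rot: [[-0.003, -0.024, 1.0], [-0.001, 1.0, 0.024], [-1.0, -0.001, -0.003]]
wrist_force: [0.5, 1.2, -0.2]
gripper_width: 0.262
```

Call:
play_rows --commands '[{"fingers":1,"tx":0.0785,"ty":0.0105,"tz":-0.138,"ax":0,"ay":0,"az":0},{"fingers":1,"tx":0.0785,"ty":0.0105,"tz":-0.138,"ax":0,"ay":0,"az":0},{"fingers":1,"tx":0.0785,"ty":0.0105,"tz":-0.138,"ax":0,"ay":0,"az":0},{"fingers":1,"tx":0.0785,"ty":0.0105,"tz":-0.138,"ax":0,"ay":0,"az":0},{"fingers":1,"tx":0.0785,"ty":0.0105,"tz":-0.138,"ax":0,"ay":0,"az":0}]'

```text
time_s: 18.25
tcp_pos: [0.4426, 0.0616, 0.1701]
ee_rot: [[-0.004, -0.027, 1.0], [-0.002, 1.0, 0.027], [-1.0, -0.002, -0.004]]
wrist_force: [1.3, 0.4, 0.4]
gripper_width: 0.265
```

Call:
play_rows --commands '[{"fingers":1,"tx":0.04,"ty":0,"tz":0,"ax":0,"ay":0,"az":0},{"fingers":1,"tx":0.08,"ty":0,"tz":0,"ax":0,"ay":0,"az":0},{"fingers":1,"tx":0.12,"ty":0,"tz":0,"ax":0,"ay":0,"az":0},{"fingers":1,"tx":0.14,"ty":0,"tz":0,"ax":0,"ay":0,"az":0},{"fingers":1,"tx":0.15,"ty":0,"tz":0,"ax":0,"ay":0,"az":0}]'

```text
time_s: 18.67
tcp_pos: [0.4457, 0.0624, 0.057]
ee_rot: [[-0.003, -0.025, 1.0], [-0.002, 1.0, 0.025], [-1.0, -0.002, -0.003]]
wrist_force: [-0.0, -0.1, -1.0]
gripper_width: 0.269
```

```bash
python3 - <<'E'
from h import *
for i in range(3): S=snap("scene")
plan((.4442,.0623,.0355,.025))
E
```

```text
t 18.82 tcp [0.4466 0.0629 0.0592] y [-0.025  1.    -0.   ] F [-0.3  0.2 -0.6] w 0.263
[0.444 0.062 0.036] t [ 0.0316 -0.0007 -0.0032] a [0.0001 0.0002 0.    ]
```

Call:
play_rows --commands '[{"fingers":1,"tx":0.01,"ty":0,"tz":-0.0013,"ax":0,"ay":0,"az":0},{"fingers":1,"tx":0.018,"ty":0,"tz":-0.0013,"ax":0,"ay":0,"az":0},{"fingers":1,"tx":0.024,"ty":0,"tz":-0.0013,"ax":0,"ay":0,"az":0},{"fingers":1,"tx":0.028,"ty":0,"tz":-0.0013,"ax":0,"ay":0,"az":0},{"fingers":1,"tx":0.03,"ty":0,"tz":-0.0013,"ax":0,"ay":0,"az":0}]'

```text
time_s: 19.23
tcp_pos: [0.4442, 0.0625, 0.0363]
ee_rot: [[-0.0, -0.025, 1.0], [-0.0, 1.0, 0.025], [-1.0, -0.0, -0.0]]
wrist_force: [-0.0, -0.6, 0.3]
gripper_width: 0.268
```

Call:
play_rows --commands '[{"fingers":1,"tx":0,"ty":0,"tz":0,"ax":0,"ay":0,"az":0},{"fingers":1,"tx":0,"ty":0,"tz":0,"ax":0,"ay":0,"az":0},{"fingers":0.17,"tx":0,"ty":0,"tz":0,"ax":0,"ay":0,"az":0},{"fingers":0.17,"tx":0,"ty":0,"tz":0,"ax":0,"ay":0,"az":0},{"fingers":0.17,"tx":0,"ty":0,"tz":0,"ax":0,"ay":0,"az":0}]'

```text
time_s: 19.65
tcp_pos: [0.4445, 0.0626, 0.0367]
ee_rot: [[0.001, -0.025, 1.0], [0.0, 1.0, 0.025], [-1.0, 0.0, 0.001]]
wrist_force: [0.4, 0.3, 0.1]
gripper_width: 0.381
```

Call:
play_rows --commands '[{"fingers":0.17,"tx":0,"ty":0,"tz":0,"ax":0,"ay":0,"az":0},{"fingers":0.17,"tx":-0.03,"ty":0,"tz":0,"ax":0,"ay":0,"az":0},{"fingers":0.17,"tx":-0.08,"ty":0,"tz":0,"ax":0,"ay":0,"az":0},{"fingers":0.17,"tx":-0.13,"ty":0,"tz":0,"ax":0,"ay":0,"az":0},{"fingers":0.17,"tx":-0.18,"ty":0,"tz":0,"ax":0,"ay":0,"az":0}]'

```text
time_s: 20.07
tcp_pos: [0.4438, 0.0622, 0.1731]
ee_rot: [[-0.001, -0.025, 1.0], [-0.0, 1.0, 0.025], [-1.0, -0.0, -0.001]]
wrist_force: [1.1, 0.9, -0.3]
gripper_width: 0.414
```

```bash
python3 - <<'E'
from h import *
st()
plan((.4437,.0623,.28,.05),(.6505,.0967,.28,.05),(.6505,.0967,.170,.05))
E
```

```text
t 20.07 tcp [0.4438 0.0622 0.1731] y [-0.025  1.    -0.   ] F [ 1.1  0.9 -0.3] w 0.414
t 20.07 tcp [0.4438 0.0622 0.1731] y [-0.025  1.    -0.   ] F [ 1.1  0.9 -0.3] w 0.414
[0.444 0.062 0.28 ] t [-1.426e-01  1.000e-04 -2.000e-04] a [-0.0079 -0.0002  0.0001]
[0.547 0.08  0.28 ] t [0.     0.016  0.1388] a [0. 0. 0.]
[0.65  0.097 0.28 ] t [0.     0.016  0.1388] a [0. 0. 0.]
[0.65  0.097 0.17 ] t [0.1467 0.     0.    ] a [0. 0. 0.]
```

Call:
play_rows --commands '[{"fingers":0.17,"tx":-0.1426,"ty":0,"tz":0,"ax":-0.0079,"ay":0,"az":0},{"fingers":0.17,"tx":-0.1426,"ty":0,"tz":0,"ax":-0.0079,"ay":0,"az":0},{"fingers":0.17,"tx":-0.1426,"ty":0,"tz":0,"ax":-0.0079,"ay":0,"az":0}]'

```text
time_s: 20.32
tcp_pos: [0.4455, 0.0627, 0.2838]
ee_rot: [[0.008, -0.051, 0.999], [0.003, 0.999, 0.051], [-1.0, 0.002, 0.008]]
wrist_force: [1.7, 0.1, 0.3]
gripper_width: 0.415
```

Call:
play_rows --commands '[{"fingers":0.17,"tx":0,"ty":0.016,"tz":0.1388,"ax":0,"ay":0,"az":0},{"fingers":0.17,"tx":0,"ty":0.016,"tz":0.1388,"ax":0,"ay":0,"az":0},{"fingers":0.17,"tx":0,"ty":0.016,"tz":0.1388,"ax":0,"ay":0,"az":0}]'

```text
time_s: 20.57
tcp_pos: [0.5508, 0.0803, 0.2793]
ee_rot: [[0.003, -0.05, 0.999], [0.001, 0.999, 0.05], [-1.0, 0.001, 0.003]]
wrist_force: [0.1, 0.6, -0.4]
gripper_width: 0.414
```

Call:
play_rows --commands '[{"fingers":0.17,"tx":0,"ty":0.016,"tz":0.1388,"ax":0,"ay":0,"az":0},{"fingers":0.17,"tx":0,"ty":0.016,"tz":0.1388,"ax":0,"ay":0,"az":0},{"fingers":0.17,"tx":0,"ty":0.016,"tz":0.1388,"ax":0,"ay":0,"az":0},{"fingers":0.17,"tx":0,"ty":0.016,"tz":0.1388,"ax":0,"ay":0,"az":0},{"fingers":0.17,"tx":0,"ty":0.016,"tz":0.1388,"ax":0,"ay":0,"az":0}]'

```text
time_s: 20.98
tcp_pos: [0.6513, 0.0968, 0.2766]
ee_rot: [[-0.003, -0.049, 0.999], [-0.001, 0.999, 0.049], [-1.0, -0.001, -0.003]]
wrist_force: [-1.1, -0.1, 1.0]
gripper_width: 0.416
```

```bash
python3 - <<'E'
from h import *
S=snap("scene"); print("tray",tray(S,"upper_tray",.12)); print("rackS",rack(S)); print(tubes(S,.032))
W=snap("wrist"); d=spotter.find_in("upper_tray_handle",W)[:2]; print([(x["uv"],x["score"],ray(W,x["uv"],.178)) for x in d])
h=[x for x in spotter.silhouettes("upper_tray_handle",W)][:1]
print(*tubes(W,.032),sep="\n")
plan((.6505,.0967,.170,.05))
im=W["image"][:,:,::-1].copy()
for P in [(.6505+a*.025,.0967,.178) for a in(-1,1)]: cv2.circle(im,tuple(int(v) for v in proj(W,np.array([P]))[0]),3,(0,255,0),-1)
cv2.imwrite("pics/w6.png",im)
E
```

```text
tray (array([0.65112696, 0.09479349, 0.0410561 ]), np.float64(0.8914439058892055))
rackS (array([0.44459232, 0.0334624 , 0.00996723]), np.float64(0.7631975979923519))
[(0.89, 507, array([0.4448, 0.0608, 0.017 ]), np.float64(0.87)), (0.55, 486, array([0.4433, 0.1156, 0.0483]), np.float64(0.9))]
[([317.6, 215.9], 0.68, array([0.6277342 , 0.09497463, 0.178     ]))]
(0.91, 1633, array([0.4414, 0.0602, 0.0407]), np.float64(0.97))
(0.85, 1702, array([0.4412, 0.116 , 0.0228]), np.float64(0.97))
t 21.38 tcp [0.6505 0.0968 0.2793] y [-0.05   0.999  0.   ] F [ 0.2  1.3 -0.8] w 0.412
[0.65  0.097 0.17 ] t [ 1.457e-01 -2.000e-04 -1.000e-04] a [ 0.      0.0003 -0.0001]
```

View pics/w6.png

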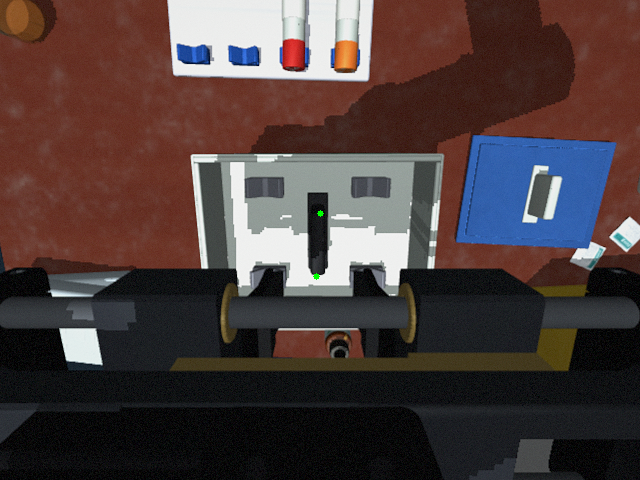

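The wrist view shows the tray emptied, the black fin at (318,232) where predicted (green dots), and both tubes seated in rack grooves 3 and 4. I'll lift the white tray.

Call:
play_rows --commands '[{"fingers":0.17,"tx":0.05,"ty":0,"tz":0,"ax":0,"ay":0,"az":0},{"fingers":0.17,"tx":0.09,"ty":0,"tz":0,"ax":0,"ay":0,"az":0},{"fingers":0.17,"tx":0.12,"ty":0,"tz":0,"ax":0,"ay":0,"az":0},{"fingers":0.17,"tx":0.138,"ty":0,"tz":0,"ax":0,"ay":0,"az":0},{"fingers":0.17,"tx":0.1457,"ty":0,"tz":0,"ax":0,"ay":0,"az":0}]'

```text
time_s: 21.8
tcp_pos: [0.6494, 0.0965, 0.1665]
ee_rot: [[-0.005, -0.05, 0.999], [-0.001, 0.999, 0.05], [-1.0, -0.001, -0.005]]
wrist_force: [-0.1, -0.2, 0.1]
gripper_width: 0.414
```

Call:
play_rows --commands '[{"fingers":0.17,"tx":0,"ty":0,"tz":0,"ax":0,"ay":0,"az":0},{"fingers":1,"tx":0,"ty":0,"tz":0,"ax":0,"ay":0,"az":0},{"fingers":1,"tx":0,"ty":0,"tz":0,"ax":0,"ay":0,"az":0},{"fingers":1,"tx":0,"ty":0,"tz":0,"ax":0,"ay":0,"az":0},{"fingers":1,"tx":0,"ty":0,"tz":0,"ax":0,"ay":0,"az":0}]'

```text
time_s: 22.22
tcp_pos: [0.6515, 0.097, 0.1705]
ee_rot: [[0.002, -0.05, 0.999], [0.001, 0.999, 0.05], [-1.0, 0.001, 0.002]]
wrist_force: [0.6, 0.7, 0.1]
gripper_width: 0.195
```

Call:
play_rows --commands '[{"fingers":1,"tx":0,"ty":0,"tz":0,"ax":0,"ay":0,"az":0},{"fingers":1,"tx":0,"ty":0,"tz":0,"ax":0,"ay":0,"az":0},{"fingers":1,"tx":-0.01,"ty":0,"tz":0,"ax":0,"ay":0,"az":0},{"fingers":1,"tx":-0.02,"ty":0,"tz":0,"ax":0,"ay":0,"az":0},{"fingers":1,"tx":-0.04,"ty":0,"tz":0,"ax":0,"ay":0,"az":0}]'

```text
time_s: 22.63
tcp_pos: [0.6496, 0.0967, 0.1973]
ee_rot: [[-0.005, -0.049, 0.999], [-0.001, 0.999, 0.049], [-1.0, -0.001, -0.005]]
wrist_force: [0.4, 0.6, -3.1]
gripper_width: 0.135
```

Call:
play_rows --commands '[{"fingers":1,"tx":-0.04,"ty":0,"tz":0,"ax":0,"ay":0,"az":0},{"fingers":1,"tx":-0.08,"ty":0,"tz":0,"ax":0,"ay":0,"az":0},{"fingers":1,"tx":-0.12,"ty":0,"tz":0,"ax":0,"ay":0,"az":0},{"fingers":1,"tx":-0.14,"ty":0,"tz":0,"ax":0,"ay":0,"az":0},{"fingers":1,"tx":-0.14,"ty":0,"tz":0,"ax":0,"ay":0,"az":0}]'

```text
time_s: 23.05
tcp_pos: [0.6526, 0.0971, 0.3096]
ee_rot: [[0.009, -0.05, 0.999], [0.002, 0.999, 0.05], [-1.0, 0.002, 0.009]]
wrist_force: [0.2, 0.8, -1.6]
gripper_width: 0.137
```

```bash
python3 - <<'E'
from h import *
snap("top");snap("top")
plan((.42,.36,.29,0),(.42,.36,.08,0),(.42,.36,.052,0))
E
```

```text
t 23.15 tcp [0.6505 0.0971 0.3036] y [-0.05   0.999  0.001] F [-1.  -0.3 -3.5] w 0.14
[0.535 0.229 0.297] t [ 0.0094  0.1827 -0.1448] a [ 0.0158 -0.0003 -0.0003]
[0.42 0.36 0.29] t [ 0.0091  0.1753 -0.1537] a [0. 0. 0.]
[0.42  0.36  0.185] t [0.14 0.   0.  ] a [0. 0. 0.]
[0.42 0.36 0.08] t [0.14 0.   0.  ] a [0. 0. 0.]
[0.42  0.36  0.052] t [0.0373 0.     0.    ] a [0. 0. 0.]
```

Call:
play_rows --commands '[{"fingers":1,"tx":0.0094,"ty":0.1827,"tz":-0.1448,"ax":0.0158,"ay":0,"az":0},{"fingers":1,"tx":0.0094,"ty":0.1827,"tz":-0.1448,"ax":0.0158,"ay":0,"az":0},{"fingers":1,"tx":0.0094,"ty":0.1827,"tz":-0.1448,"ax":0.0158,"ay":0,"az":0},{"fingers":1,"tx":0.0094,"ty":0.1827,"tz":-0.1448,"ax":0.0158,"ay":0,"az":0},{"fingers":1,"tx":0.0094,"ty":0.1827,"tz":-0.1448,"ax":0.0158,"ay":0,"az":0}]'

```text
time_s: 23.57
tcp_pos: [0.531, 0.2312, 0.2942]
ee_rot: [[-0.006, -0.004, 1.0], [-0.001, 1.0, 0.004], [-1.0, -0.001, -0.006]]
wrist_force: [-0.1, -0.9, -2.9]
gripper_width: 0.132
```

Call:
play_rows --commands '[{"fingers":1,"tx":0.0091,"ty":0.1753,"tz":-0.1537,"ax":0,"ay":0,"az":0},{"fingers":1,"tx":0.0091,"ty":0.1753,"tz":-0.1537,"ax":0,"ay":0,"az":0},{"fingers":1,"tx":0.0091,"ty":0.1753,"tz":-0.1537,"ax":0,"ay":0,"az":0},{"fingers":1,"tx":0.0091,"ty":0.1753,"tz":-0.1537,"ax":0,"ay":0,"az":0},{"fingers":1,"tx":0.0091,"ty":0.1753,"tz":-0.1537,"ax":0,"ay":0,"az":0}]'

```text
time_s: 23.98
tcp_pos: [0.4163, 0.3625, 0.2875]
ee_rot: [[-0.004, -0.005, 1.0], [-0.002, 1.0, 0.005], [-1.0, -0.002, -0.004]]
wrist_force: [0.7, -0.9, -2.7]
gripper_width: 0.134
```

Call:
play_rows --commands '[{"fingers":1,"tx":0.05,"ty":0,"tz":0,"ax":0,"ay":0,"az":0},{"fingers":1,"tx":0.1,"ty":0,"tz":0,"ax":0,"ay":0,"az":0},{"fingers":1,"tx":0.15,"ty":0,"tz":0,"ax":0,"ay":0,"az":0},{"fingers":1,"tx":0.2,"ty":0,"tz":0,"ax":0,"ay":0,"az":0},{"fingers":1,"tx":0.24,"ty":0,"tz":0,"ax":0,"ay":0,"az":0}]'

```text
time_s: 24.4
tcp_pos: [0.4186, 0.3573, 0.1058]
ee_rot: [[-0.004, 0.001, 1.0], [-0.005, 1.0, -0.001], [-1.0, -0.005, -0.004]]
wrist_force: [0.0, 0.3, -3.7]
gripper_width: 0.136
```

```bash
python3 - <<'E'
from h import *
for i in range(4): S=snap("scene")
plan((.42,.36,.052,0))
E
```

```text
t 24.6 tcp [0.4206 0.3592 0.1097] y [-0.001  1.    -0.003] F [ 0.5  0.3 -1.9] w 0.134
[0.42  0.36  0.052] t [ 0.0769  0.0012 -0.0007] a [ 0.0002 -0.0003  0.0008]
```

Call:
play_rows --commands '[{"fingers":1,"tx":0.025,"ty":0,"tz":0,"ax":0,"ay":0,"az":0},{"fingers":1,"tx":0.045,"ty":0,"tz":0,"ax":0,"ay":0,"az":0},{"fingers":1,"tx":0.06,"ty":0,"tz":0,"ax":0,"ay":0,"az":0},{"fingers":1,"tx":0.068,"ty":0,"tz":0,"ax":0,"ay":0,"az":0},{"fingers":1,"tx":0.072,"ty":0,"tz":0,"ax":0,"ay":0,"az":0}]'

```text
time_s: 25.02
tcp_pos: [0.4212, 0.3606, 0.0575]
ee_rot: [[0.002, -0.001, 1.0], [0.002, 1.0, 0.001], [-1.0, 0.002, 0.002]]
wrist_force: [-0.9, 0.0, -3.3]
gripper_width: 0.134
```

Call:
play_rows --commands '[{"fingers":1,"tx":0.002,"ty":0,"tz":0,"ax":0,"ay":0,"az":0},{"fingers":1,"tx":0.004,"ty":0,"tz":0,"ax":0,"ay":0,"az":0},{"fingers":1,"tx":0.006,"ty":0,"tz":0,"ax":0,"ay":0,"az":0},{"fingers":1,"tx":0.0065,"ty":0,"tz":0,"ax":0,"ay":0,"az":0},{"fingers":1,"tx":0.0065,"ty":0,"tz":0,"ax":0,"ay":0,"az":0}]'

```text
time_s: 25.43
tcp_pos: [0.4205, 0.3599, 0.0518]
ee_rot: [[0.0, -0.0, 1.0], [0.001, 1.0, 0.0], [-1.0, 0.001, 0.0]]
wrist_force: [-0.5, -0.6, -2.0]
gripper_width: 0.135
```

Call:
play_rows --commands '[{"fingers":0.17,"tx":0,"ty":0,"tz":0,"ax":0,"ay":0,"az":0},{"fingers":0.17,"tx":0,"ty":0,"tz":0,"ax":0,"ay":0,"az":0},{"fingers":0.17,"tx":0,"ty":0,"tz":0,"ax":0,"ay":0,"az":0},{"fingers":0.17,"tx":0,"ty":0,"tz":0,"ax":0,"ay":0,"az":0},{"fingers":0.17,"tx":0,"ty":0,"tz":0,"ax":0,"ay":0,"az":0}]'

```text
time_s: 25.85
tcp_pos: [0.4206, 0.36, 0.0517]
ee_rot: [[0.0, -0.0, 1.0], [0.001, 1.0, 0.0], [-1.0, 0.001, 0.0]]
wrist_force: [-0.6, -0.8, 0.3]
gripper_width: 0.386
```

Call:
play_rows --commands '[{"fingers":0.17,"tx":-0.04,"ty":0,"tz":0,"ax":0,"ay":0,"az":0},{"fingers":0.17,"tx":-0.08,"ty":0,"tz":0,"ax":0,"ay":0,"az":0},{"fingers":0.17,"tx":-0.13,"ty":0,"tz":0,"ax":0,"ay":0,"az":0},{"fingers":0.17,"tx":-0.18,"ty":0,"tz":0,"ax":0,"ay":0,"az":0},{"fingers":0.17,"tx":-0.23,"ty":0,"tz":0,"ax":0,"ay":0,"az":0}]'

```text
time_s: 26.27
tcp_pos: [0.4202, 0.3593, 0.2258]
ee_rot: [[0.0, -0.0, 1.0], [-0.0, 1.0, 0.0], [-1.0, -0.0, 0.0]]
wrist_force: [0.4, 1.8, -0.2]
gripper_width: 0.414
```

```bash
python3 - <<'E'
from h import *
st()
for n in("scene","top"):
    p=snap(n); print(n,"green",tray(p,"lower_tray",.06),"rack",rack(p)); print(*tubes(p,.094),sep="\n")
    if n=="scene":
        a=cv2.resize(p["image"][190:390,200:440],None,fx=3,fy=3,interpolation=cv2.INTER_CUBIC); cv2.imwrite("pics/s7.png",a[:,:,::-1])
plan()
E
```

```text
t 26.27 tcp [0.4202 0.3593 0.2258] y [-0.  1. -0.] F [ 0.4  1.8 -0.2] w 0.414
scene green (array([0.6502381 , 0.09674987, 0.05311508]), np.float64(0.9804276613229986)) rack (array([0.4443182 , 0.03382634, 0.02976109]), np.float64(0.7519023726125668))
(0.97, 420, array([0.4643, 0.0795, 0.0302]), np.float64(0.82))
(0.74, 527, array([0.649 , 0.1389, 0.0482]), np.float64(0.93))
(0.58, 427, array([0.4703, 0.0292, 0.0555]), np.float64(0.78))
top green (array([0.65087889, 0.09810554, 0.05775684]), np.float64(0.9371348703837671)) rack (array([0.443424  , 0.03550746, 0.02925271]), np.float64(0.7647117451094503))
(0.65, 361, array([0.6472, 0.1415, 0.0612]), np.float64(0.91))
(0.57, 397, array([0.4363, 0.1195, 0.0142]), np.float64(0.9))
t 26.67 tcp [0.4199 0.3591 0.2222] y [-0.     1.    -0.003] F [-0.5 -0.5  0.5] w 0.419
```

View pics/s7.png

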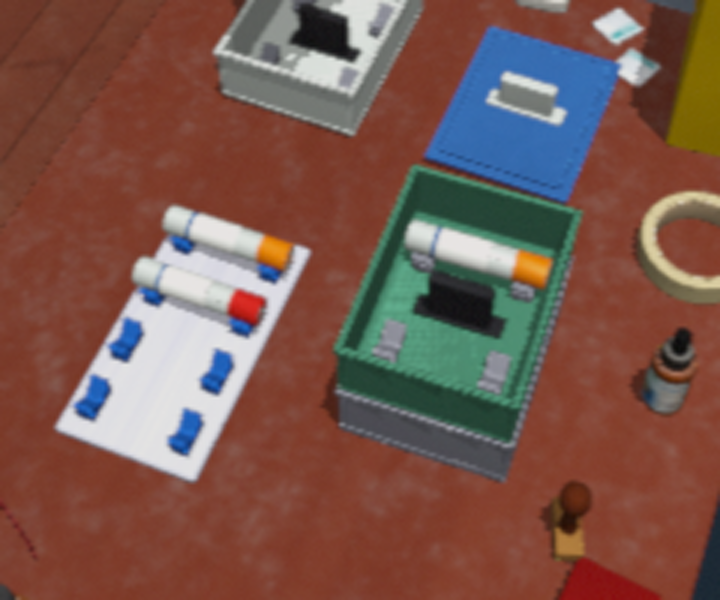

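The view shows the white tray and lid standing flat on the desk. The green tray holds one tube, orange cap, at crop (478,253); its red place is empty. The rack holds two tubes and is in place. I'll take tube_4 next.

```bash
python3 - <<'E'
from h import *
plan((.648,.1408,.24,.052),(.648,.1408,.095,.052),(.648,.1408,.24,.052),(.4452,.0072,.16,.025),(.4452,.0072,.06,.025),(.4452,.0072,.0355,.025))
E
```

```text
t 26.67 tcp [0.4199 0.3591 0.2222] y [-0.     1.    -0.003] F [-0.5 -0.5  0.5] w 0.419
[0.534 0.25  0.231] t [-0.0118 -0.1456  0.152 ] a [-0.0165 -0.0007  0.0009]
[0.648 0.141 0.24 ] t [-0.0119 -0.1532  0.1443] a [0. 0. 0.]
[0.648 0.141 0.095] t [0.1933 0.     0.    ] a [0. 0. 0.]
[0.648 0.141 0.24 ] t [-0.1933  0.      0.    ] a [0. 0. 0.]
[0.547 0.074 0.2  ] t [ 0.0533 -0.0819 -0.1396] a [0.0086 0.     0.    ]
[0.445 0.007 0.16 ] t [ 0.0533 -0.0857 -0.1374] a [0. 0. 0.]
[0.445 0.007 0.06 ] t [0.1333 0.     0.    ] a [0. 0. 0.]
[0.445 0.007 0.036] t [0.0327 0.     0.    ] a [0. 0. 0.]
```

Call:
play_rows --commands '[{"fingers":0.17,"tx":-0.0118,"ty":-0.1456,"tz":0.152,"ax":-0.0165,"ay":0,"az":0},{"fingers":0.17,"tx":-0.0118,"ty":-0.1456,"tz":0.152,"ax":-0.0165,"ay":0,"az":0},{"fingers":0.17,"tx":-0.0118,"ty":-0.1456,"tz":0.152,"ax":-0.0165,"ay":0,"az":0},{"fingers":0.17,"tx":-0.0118,"ty":-0.1456,"tz":0.152,"ax":-0.0165,"ay":0,"az":0}]'

```text
time_s: 27.0
tcp_pos: [0.5356, 0.2487, 0.2314]
ee_rot: [[-0.002, -0.052, 0.999], [-0.002, 0.999, 0.052], [-1.0, -0.002, -0.002]]
wrist_force: [0.9, 1.0, -0.5]
gripper_width: 0.413
```

Call:
play_rows --commands '[{"fingers":0.17,"tx":-0.0119,"ty":-0.1532,"tz":0.1443,"ax":0,"ay":0,"az":0},{"fingers":0.17,"tx":-0.0119,"ty":-0.1532,"tz":0.1443,"ax":0,"ay":0,"az":0},{"fingers":0.17,"tx":-0.0119,"ty":-0.1532,"tz":0.1443,"ax":0,"ay":0,"az":0},{"fingers":0.17,"tx":-0.0119,"ty":-0.1532,"tz":0.1443,"ax":0,"ay":0,"az":0},{"fingers":0.17,"tx":-0.0119,"ty":-0.1532,"tz":0.1443,"ax":0,"ay":0,"az":0}]'

```text
time_s: 27.42
tcp_pos: [0.6517, 0.1369, 0.2392]
ee_rot: [[-0.002, -0.046, 0.999], [-0.002, 0.999, 0.046], [-1.0, -0.002, -0.002]]
wrist_force: [-0.6, 0.6, 0.6]
gripper_width: 0.41
```

```bash
python3 - <<'E'
from h import *
for i in range(3): W=snap("wrist")
print(*tubes(W,.094),sep="\n")
plan((.648,.1405,.095,.052))
E
```

```text
(0.87, 3383, array([0.6479, 0.1393, 0.0545]), np.float64(0.97))
(0.8, 1573, array([0.4563, 0.0705, 0.1294]), np.float64(0.81))
t 27.62 tcp [0.6478 0.1418 0.2404] y [-0.052  0.999 -0.001] F [ 0.1  0.3 -0.2] w 0.41
[0.648 0.14  0.095] t [ 0.1939 -0.0016  0.0007] a [ 0.0001 -0.0008  0.0002]
```

Call:
play_rows --commands '[{"fingers":0.17,"tx":0.05,"ty":-0.001,"tz":0,"ax":0,"ay":0,"az":0},{"fingers":0.17,"tx":0.1,"ty":-0.001,"tz":0,"ax":0,"ay":0,"az":0},{"fingers":0.17,"tx":0.15,"ty":-0.001,"tz":0,"ax":0,"ay":0,"az":0},{"fingers":0.17,"tx":0.18,"ty":-0.001,"tz":0,"ax":0,"ay":0,"az":0},{"fingers":0.17,"tx":0.19,"ty":-0.001,"tz":0,"ax":0,"ay":0,"az":0}]'

```text
time_s: 28.03
tcp_pos: [0.6447, 0.1411, 0.0943]
ee_rot: [[-0.009, -0.054, 0.999], [-0.003, 0.999, 0.054], [-1.0, -0.003, -0.009]]
wrist_force: [-0.4, -0.3, -0.6]
gripper_width: 0.415
```

Call:
play_rows --commands '[{"fingers":0.17,"tx":0.003,"ty":0,"tz":0,"ax":0,"ay":0,"az":0},{"fingers":0.17,"tx":0.003,"ty":0,"tz":0,"ax":0,"ay":0,"az":0},{"fingers":1,"tx":0.003,"ty":0,"tz":0,"ax":0,"ay":0,"az":0},{"fingers":1,"tx":0.003,"ty":0,"tz":0,"ax":0,"ay":0,"az":0},{"fingers":1,"tx":0.003,"ty":0,"tz":0,"ax":0,"ay":0,"az":0}]'

```text
time_s: 28.45
tcp_pos: [0.6495, 0.1409, 0.0991]
ee_rot: [[0.003, -0.053, 0.999], [0.001, 0.999, 0.053], [-1.0, 0.001, 0.003]]
wrist_force: [0.0, -1.3, 3.3]
gripper_width: 0.268
```

Call:
play_rows --commands '[{"fingers":1,"tx":0,"ty":0,"tz":0,"ax":0,"ay":0,"az":0},{"fingers":1,"tx":0,"ty":0,"tz":0,"ax":0,"ay":0,"az":0},{"fingers":1,"tx":-0.03,"ty":0,"tz":0,"ax":0,"ay":0,"az":0},{"fingers":1,"tx":-0.07,"ty":0,"tz":0,"ax":0,"ay":0,"az":0},{"fingers":1,"tx":-0.12,"ty":0,"tz":0,"ax":0,"ay":0,"az":0}]'

```text
time_s: 28.87
tcp_pos: [0.647, 0.1402, 0.1853]
ee_rot: [[-0.006, -0.051, 0.999], [-0.002, 0.999, 0.051], [-1.0, -0.001, -0.006]]
wrist_force: [0.5, 0.6, -0.3]
gripper_width: 0.267
```

Call:
play_rows --commands '[{"fingers":1,"tx":-0.08,"ty":0,"tz":0,"ax":0,"ay":0,"az":0},{"fingers":1,"tx":-0.08,"ty":0,"tz":0,"ax":0,"ay":0,"az":0},{"fingers":1,"tx":-0.08,"ty":0,"tz":0,"ax":0,"ay":0,"az":0}]'

```text
time_s: 29.12
tcp_pos: [0.651, 0.1413, 0.2541]
ee_rot: [[0.012, -0.052, 0.999], [0.004, 0.999, 0.052], [-1.0, 0.003, 0.012]]
wrist_force: [0.5, 0.1, -0.5]
gripper_width: 0.267
```

```bash
python3 - <<'E'
from h import *
S=snap("scene"); print("rackS",rack(S)); snap("top"); W=snap("wrist"); print(held(W)); T=snap("top"); print("rackT",rack(T))
plan((.4452,.0072,.16,.025),(.4452,.0072,.06,.025))
E
```

```text
rackS (array([0.44380114, 0.03436008, 0.02313808]), np.float64(0.7538929852363107))
[(0.61, 302.1, 0, np.float64(-0.02))]
rackT None
t 29.47 tcp [0.648  0.1405 0.2451] y [-0.052  0.999 -0.001] F [-0.2  0.8 -0.1] w 0.267
[0.547 0.074 0.203] t [ 0.0572 -0.0817 -0.1394] a [ 0.0086 -0.001   0.0004]
[0.445 0.007 0.16 ] t [ 0.0567 -0.0855 -0.1374] a [0. 0. 0.]
[0.445 0.007 0.06 ] t [0.1333 0.     0.    ] a [0. 0. 0.]
```

Call:
play_rows --commands '[{"fingers":1,"tx":0.0572,"ty":-0.0817,"tz":-0.1394,"ax":0.0086,"ay":0,"az":0},{"fingers":1,"tx":0.0572,"ty":-0.0817,"tz":-0.1394,"ax":0.0086,"ay":0,"az":0},{"fingers":1,"tx":0.0572,"ty":-0.0817,"tz":-0.1394,"ax":0.0086,"ay":0,"az":0},{"fingers":1,"tx":0.0572,"ty":-0.0817,"tz":-0.1394,"ax":0.0086,"ay":0,"az":0}]'

```text
time_s: 29.8
tcp_pos: [0.5368, 0.0693, 0.1981]
ee_rot: [[-0.018, -0.022, 1.0], [-0.005, 1.0, 0.022], [-1.0, -0.004, -0.018]]
wrist_force: [-1.1, -0.5, -2.0]
gripper_width: 0.268
```

Call:
play_rows --commands '[{"fingers":1,"tx":0.0567,"ty":-0.0855,"tz":-0.1374,"ax":0,"ay":0,"az":0},{"fingers":1,"tx":0.0567,"ty":-0.0855,"tz":-0.1374,"ax":0,"ay":0,"az":0},{"fingers":1,"tx":0.0567,"ty":-0.0855,"tz":-0.1374,"ax":0,"ay":0,"az":0},{"fingers":1,"tx":0.0567,"ty":-0.0855,"tz":-0.1374,"ax":0,"ay":0,"az":0},{"fingers":1,"tx":0.0567,"ty":-0.0855,"tz":-0.1374,"ax":0,"ay":0,"az":0}]'

```text
time_s: 30.22
tcp_pos: [0.4429, 0.0058, 0.1603]
ee_rot: [[-0.004, -0.024, 1.0], [-0.001, 1.0, 0.024], [-1.0, -0.001, -0.004]]
wrist_force: [1.2, 0.7, 0.9]
gripper_width: 0.268
```

```bash
python3 - <<'E'
from h import *
for i in range(3): W=snap("wrist")
print(held(W)); S=snap("scene"); print("rackS",rack(S))
plan((.4452,.0072,.06,.025))
E
```

```text
[(0.75, 317.5, 178, np.float64(-0.0019999999999999983))]
rackS (array([0.44470706, 0.03292658, 0.01638415]), np.float64(0.7021675445262454))
t 30.52 tcp [0.4474 0.0082 0.1619] y [-0.026  1.     0.   ] F [ 0.6 -0.1  0.1] w 0.268
[0.445 0.007 0.06 ] t [ 0.1358 -0.0013 -0.0031] a [ 0.0002  0.0004 -0.0001]
```

Call:
play_rows --commands '[{"fingers":1,"tx":0.04,"ty":0,"tz":0,"ax":0,"ay":0,"az":0},{"fingers":1,"tx":0.08,"ty":0,"tz":0,"ax":0,"ay":0,"az":0},{"fingers":1,"tx":0.11,"ty":0,"tz":0,"ax":0,"ay":0,"az":0},{"fingers":1,"tx":0.13,"ty":0,"tz":0,"ax":0,"ay":0,"az":0},{"fingers":1,"tx":0.14,"ty":0,"tz":0,"ax":0,"ay":0,"az":0}]'

```text
time_s: 30.93
tcp_pos: [0.4456, 0.0075, 0.0545]
ee_rot: [[-0.003, -0.025, 1.0], [-0.001, 1.0, 0.025], [-1.0, -0.001, -0.003]]
wrist_force: [0.1, -0.0, -0.5]
gripper_width: 0.262
```

Call:
play_rows --commands '[{"fingers":1,"tx":0.008,"ty":0,"tz":0,"ax":0,"ay":0,"az":0},{"fingers":1,"tx":0.014,"ty":0,"tz":0,"ax":0,"ay":0,"az":0},{"fingers":1,"tx":0.02,"ty":0,"tz":0,"ax":0,"ay":0,"az":0},{"fingers":1,"tx":0.024,"ty":0,"tz":0,"ax":0,"ay":0,"az":0},{"fingers":1,"tx":0.026,"ty":0,"tz":0,"ax":0,"ay":0,"az":0}]'

```text
time_s: 31.35
tcp_pos: [0.4465, 0.0074, 0.0376]
ee_rot: [[0.001, -0.026, 1.0], [-0.0, 1.0, 0.026], [-1.0, -0.0, 0.001]]
wrist_force: [-2.2, -2.8, 12.3]
gripper_width: 0.267
```

```bash
python3 - <<'E'
from h import *
for i in range(3): S=snap("scene")
plan((.4455,.0072,.036,.025))
E
```

```text
t 31.5 tcp [0.4464 0.0073 0.0377] y [-0.025  1.     0.   ] F [ 0.5 -2.3  1.7] w 0.263
[0.446 0.007 0.036] t [ 0.0023 -0.0001 -0.0013] a [ 0.0001  0.0005 -0.    ]
```

Call:
play_rows --commands '[{"fingers":0.17,"tx":0,"ty":0,"tz":0,"ax":0,"ay":0,"az":0},{"fingers":0.17,"tx":0,"ty":0,"tz":0,"ax":0,"ay":0,"az":0},{"fingers":0.17,"tx":0,"ty":0,"tz":0,"ax":0,"ay":0,"az":0},{"fingers":0.17,"tx":0,"ty":0,"tz":0,"ax":0,"ay":0,"az":0},{"fingers":0.17,"tx":0,"ty":0,"tz":0,"ax":0,"ay":0,"az":0}]'

```text
time_s: 31.92
tcp_pos: [0.4459, 0.0075, 0.037]
ee_rot: [[0.0, -0.025, 1.0], [0.0, 1.0, 0.025], [-1.0, 0.0, 0.0]]
wrist_force: [0.1, -0.1, -0.5]
gripper_width: 0.409
```

Call:
play_rows --commands '[{"fingers":0.17,"tx":-0.03,"ty":0,"tz":0,"ax":0,"ay":0,"az":0},{"fingers":0.17,"tx":-0.08,"ty":0,"tz":0,"ax":0,"ay":0,"az":0},{"fingers":0.17,"tx":-0.13,"ty":0,"tz":0,"ax":0,"ay":0,"az":0},{"fingers":0.17,"tx":-0.18,"ty":0,"tz":0,"ax":0,"ay":0,"az":0},{"fingers":0.17,"tx":-0.22,"ty":0,"tz":0,"ax":0,"ay":0,"az":0}]'

```text
time_s: 32.33
tcp_pos: [0.4462, 0.0075, 0.205]
ee_rot: [[0.003, -0.025, 1.0], [0.001, 1.0, 0.025], [-1.0, 0.001, 0.003]]
wrist_force: [1.7, 0.9, -0.3]
gripper_width: 0.413
```

```bash
python3 - <<'E'
from h import *
plan((.6503,.0967,.22,.052),(.6503,.0967,.110,.052))
E
```

```text
t 32.33 tcp [0.4462 0.0075 0.205 ] y [-0.025  1.     0.001] F [ 1.7  0.9 -0.3] w 0.413
[0.548 0.052 0.212] t [-0.0096  0.056   0.1375] a [-0.0084  0.0009 -0.0002]
[0.65  0.097 0.22 ] t [-0.01    0.0523  0.1389] a [0. 0. 0.]
[0.65  0.097 0.11 ] t [0.1467 0.     0.    ] a [0. 0. 0.]
```

Call:
play_rows --commands '[{"fingers":0.17,"tx":-0.0096,"ty":0.056,"tz":0.1375,"ax":-0.0084,"ay":0,"az":0},{"fingers":0.17,"tx":-0.0096,"ty":0.056,"tz":0.1375,"ax":-0.0084,"ay":0,"az":0},{"fingers":0.17,"tx":-0.0096,"ty":0.056,"tz":0.1375,"ax":-0.0084,"ay":0,"az":0}]'

```text
time_s: 32.58
tcp_pos: [0.5507, 0.0532, 0.211]
ee_rot: [[0.005, -0.052, 0.999], [0.002, 0.999, 0.052], [-1.0, 0.001, 0.005]]
wrist_force: [0.2, 0.2, -0.2]
gripper_width: 0.422
```

Call:
play_rows --commands '[{"fingers":0.17,"tx":-0.01,"ty":0.0523,"tz":0.1389,"ax":0,"ay":0,"az":0},{"fingers":0.17,"tx":-0.01,"ty":0.0523,"tz":0.1389,"ax":0,"ay":0,"az":0},{"fingers":0.17,"tx":-0.01,"ty":0.0523,"tz":0.1389,"ax":0,"ay":0,"az":0},{"fingers":0.17,"tx":-0.01,"ty":0.0523,"tz":0.1389,"ax":0,"ay":0,"az":0},{"fingers":0.17,"tx":-0.01,"ty":0.0523,"tz":0.1389,"ax":0,"ay":0,"az":0}]'

```text
time_s: 33.0
tcp_pos: [0.6504, 0.0971, 0.2149]
ee_rot: [[-0.002, -0.052, 0.999], [-0.001, 0.999, 0.052], [-1.0, -0.0, -0.003]]
wrist_force: [0.6, 0.0, 0.0]
gripper_width: 0.413
```

```bash
python3 - <<'E'
from h import *
for i in range(2): snap("top")
S=snap("scene"); print("tray",tray(S,"lower_tray",.06)); print("rackS",rack(S))
W=snap("wrist"); print([(d["uv"],d["score"],ray(W,d["uv"],.118)) for d in spotter.find_in("lower_tray_handle",W)[:2]]); print(*tubes(W,.032),sep="\n")
plan((.6503,.0967,.110,.052))
E
```

```text
tray (array([0.65058105, 0.095309  , 0.04768031]), np.float64(0.8733295291178664))
rackS (array([0.44441509, 0.03362395, 0.01650435]), np.float64(0.6688259646317268))
[([319.3, 213.6], 0.96, array([0.62449808, 0.09539897, 0.118     ]))]
(0.92, 1553, array([0.444 , 0.0055, 0.0315]), np.float64(0.98))
(0.9, 1515, array([0.442 , 0.0602, 0.0385]), np.float64(0.96))
(0.66, 1591, array([0.4407, 0.1154, 0.0399]), np.float64(0.97))
(0.57, 10889, array([0.4539, 0.0299, 0.1762]), np.float64(0.17))
t 33.4 tcp [0.6495 0.0962 0.2174] y [-0.051  0.999  0.   ] F [ 0.2  0.9 -0.4] w 0.412
[0.65  0.097 0.11 ] t [0.1432 0.0006 0.0011] a [-0.0002  0.0002 -0.0001]
```

Call:
play_rows --commands '[{"fingers":0.17,"tx":0.05,"ty":0.0005,"tz":0.001,"ax":0,"ay":0,"az":0},{"fingers":0.17,"tx":0.09,"ty":0.0005,"tz":0.001,"ax":0,"ay":0,"az":0},{"fingers":0.17,"tx":0.12,"ty":0.0005,"tz":0.001,"ax":0,"ay":0,"az":0},{"fingers":0.17,"tx":0.136,"ty":0.0005,"tz":0.001,"ax":0,"ay":0,"az":0},{"fingers":0.17,"tx":0.1432,"ty":0.0005,"tz":0.001,"ax":0,"ay":0,"az":0}]'

```text
time_s: 33.82
tcp_pos: [0.6496, 0.0964, 0.1074]
ee_rot: [[-0.003, -0.051, 0.999], [-0.001, 0.999, 0.051], [-1.0, -0.001, -0.003]]
wrist_force: [-0.0, -0.4, 0.2]
gripper_width: 0.412
```

Call:
play_rows --commands '[{"fingers":0.17,"tx":0,"ty":0,"tz":0,"ax":0,"ay":0,"az":0},{"fingers":1,"tx":0,"ty":0,"tz":0,"ax":0,"ay":0,"az":0},{"fingers":1,"tx":0,"ty":0,"tz":0,"ax":0,"ay":0,"az":0},{"fingers":1,"tx":0,"ty":0,"tz":0,"ax":0,"ay":0,"az":0},{"fingers":1,"tx":0,"ty":0,"tz":0,"ax":0,"ay":0,"az":0}]'

```text
time_s: 34.23
tcp_pos: [0.6513, 0.0971, 0.1107]
ee_rot: [[0.002, -0.052, 0.999], [0.001, 0.999, 0.052], [-1.0, 0.001, 0.002]]
wrist_force: [-0.3, -0.3, -0.9]
gripper_width: 0.193
```

Call:
play_rows --commands '[{"fingers":1,"tx":0,"ty":0,"tz":0,"ax":0,"ay":0,"az":0},{"fingers":1,"tx":0,"ty":0,"tz":0,"ax":0,"ay":0,"az":0},{"fingers":1,"tx":-0.01,"ty":0,"tz":0,"ax":0,"ay":0,"az":0},{"fingers":1,"tx":-0.02,"ty":0,"tz":0,"ax":0,"ay":0,"az":0},{"fingers":1,"tx":-0.04,"ty":0,"tz":0,"ax":0,"ay":0,"az":0}]'

```text
time_s: 34.65
tcp_pos: [0.6492, 0.0966, 0.1377]
ee_rot: [[-0.005, -0.051, 0.999], [-0.001, 0.999, 0.051], [-1.0, -0.001, -0.005]]
wrist_force: [0.1, 0.7, -2.5]
gripper_width: 0.134
```

Call:
play_rows --commands '[{"fingers":1,"tx":-0.04,"ty":0,"tz":0,"ax":0,"ay":0,"az":0},{"fingers":1,"tx":-0.08,"ty":0,"tz":0,"ax":0,"ay":0,"az":0},{"fingers":1,"tx":-0.12,"ty":0,"tz":0,"ax":0,"ay":0,"az":0},{"fingers":1,"tx":-0.16,"ty":0,"tz":0,"ax":0,"ay":0,"az":0},{"fingers":1,"tx":-0.16,"ty":0,"tz":0,"ax":0,"ay":0,"az":0}]'

```text
time_s: 35.07
tcp_pos: [0.6537, 0.0972, 0.2678]
ee_rot: [[0.014, -0.052, 0.999], [0.003, 0.999, 0.052], [-1.0, 0.002, 0.014]]
wrist_force: [1.7, 0.2, -0.2]
gripper_width: 0.139
```

```bash
python3 - <<'E'
from h import *
snap("top");snap("top")
plan((.62,-.205,.25,0),(.62,-.205,.1,0),(.62,-.205,.052,0))
E
```

```text
t 35.17 tcp [0.6508 0.0972 0.2608] y [-0.051  0.999  0.002] F [ 0.3  0.  -4.1] w 0.137
[ 0.635 -0.054  0.255] t [ 0.0068 -0.2001 -0.0308] a [ 0.0163  0.0008 -0.0006]
[ 0.62  -0.205  0.25 ] t [ 0.0072 -0.2014 -0.0205] a [0. 0. 0.]
[ 0.62  -0.205  0.1  ] t [0.2 0.  0. ] a [0. 0. 0.]
[ 0.62  -0.205  0.052] t [0.064 0.    0.   ] a [0. 0. 0.]
```

Call:
play_rows --commands '[{"fingers":1,"tx":0.0068,"ty":-0.2001,"tz":-0.0308,"ax":0.0163,"ay":0,"az":0},{"fingers":1,"tx":0.0068,"ty":-0.2001,"tz":-0.0308,"ax":0.0163,"ay":0,"az":0},{"fingers":1,"tx":0.0068,"ty":-0.2001,"tz":-0.0308,"ax":0.0163,"ay":0,"az":0},{"fingers":1,"tx":0.0068,"ty":-0.2001,"tz":-0.0308,"ax":0.0163,"ay":0,"az":0}]'

```text
time_s: 35.5
tcp_pos: [0.6332, -0.057, 0.2516]
ee_rot: [[-0.006, 0.001, 1.0], [-0.001, 1.0, -0.001], [-1.0, -0.001, -0.006]]
wrist_force: [0.8, 0.2, -3.1]
gripper_width: 0.133
```

Call:
play_rows --commands '[{"fingers":1,"tx":0.0072,"ty":-0.2014,"tz":-0.0205,"ax":0,"ay":0,"az":0},{"fingers":1,"tx":0.0072,"ty":-0.2014,"tz":-0.0205,"ax":0,"ay":0,"az":0},{"fingers":1,"tx":0.0072,"ty":-0.2014,"tz":-0.0205,"ax":0,"ay":0,"az":0},{"fingers":1,"tx":0.0072,"ty":-0.2014,"tz":-0.0205,"ax":0,"ay":0,"az":0},{"fingers":1,"tx":0.0072,"ty":-0.2014,"tz":-0.0205,"ax":0,"ay":0,"az":0}]'

```text
time_s: 35.92
tcp_pos: [0.6175, -0.2101, 0.2456]
ee_rot: [[-0.006, 0.006, 1.0], [0.0, 1.0, -0.006], [-1.0, 0.0, -0.006]]
wrist_force: [-0.2, 0.0, -3.6]
gripper_width: 0.135
```

Call:
play_rows --commands '[{"fingers":1,"tx":0.05,"ty":0,"tz":0,"ax":0,"ay":0,"az":0},{"fingers":1,"tx":0.1,"ty":0,"tz":0,"ax":0,"ay":0,"az":0},{"fingers":1,"tx":0.14,"ty":0,"tz":0,"ax":0,"ay":0,"az":0},{"fingers":1,"tx":0.17,"ty":0,"tz":0,"ax":0,"ay":0,"az":0},{"fingers":1,"tx":0.19,"ty":0,"tz":0,"ax":0,"ay":0,"az":0}]'

```text
time_s: 36.33
tcp_pos: [0.6167, -0.2044, 0.1006]
ee_rot: [[-0.009, 0.001, 1.0], [0.002, 1.0, -0.001], [-1.0, 0.002, -0.009]]
wrist_force: [0.2, -0.0, -2.4]
gripper_width: 0.134
```

```bash
python3 - <<'E'
from h import *
for i in range(3): S=snap("scene")
plan((.62,-.205,.052,0))
E
```

```text
t 36.48 tcp [ 0.6182 -0.2048  0.1033] y [-0.     1.     0.001] F [-0.  -0.8 -2.1] w 0.138
[ 0.62  -0.205  0.052] t [ 0.0684 -0.0003  0.0029] a [ 0.0001 -0.0021 -0.0003]
```

Call:
play_rows --commands '[{"fingers":1,"tx":0.02,"ty":0,"tz":0,"ax":0,"ay":0,"az":0},{"fingers":1,"tx":0.04,"ty":0,"tz":0,"ax":0,"ay":0,"az":0},{"fingers":1,"tx":0.052,"ty":0,"tz":0,"ax":0,"ay":0,"az":0},{"fingers":1,"tx":0.06,"ty":0,"tz":0,"ax":0,"ay":0,"az":0},{"fingers":1,"tx":0.064,"ty":0,"tz":0,"ax":0,"ay":0,"az":0}]'

```text
time_s: 36.9
tcp_pos: [0.62, -0.2052, 0.0581]
ee_rot: [[-0.0, -0.0, 1.0], [-0.0, 1.0, 0.0], [-1.0, -0.0, -0.0]]
wrist_force: [-0.7, 0.2, -3.6]
gripper_width: 0.138
```

Call:
play_rows --commands '[{"fingers":1,"tx":0.002,"ty":0,"tz":0,"ax":0,"ay":0,"az":0},{"fingers":1,"tx":0.004,"ty":0,"tz":0,"ax":0,"ay":0,"az":0},{"fingers":1,"tx":0.0055,"ty":0,"tz":0,"ax":0,"ay":0,"az":0},{"fingers":1,"tx":0.0055,"ty":0,"tz":0,"ax":0,"ay":0,"az":0},{"fingers":1,"tx":0.0055,"ty":0,"tz":0,"ax":0,"ay":0,"az":0}]'

```text
time_s: 37.32
tcp_pos: [0.6203, -0.2053, 0.0546]
ee_rot: [[0.001, -0.0, 1.0], [-0.0, 1.0, 0.0], [-1.0, -0.0, 0.001]]
wrist_force: [0.4, -0.5, -3.7]
gripper_width: 0.135
```

Call:
play_rows --commands '[{"fingers":0.17,"tx":0,"ty":0,"tz":0,"ax":0,"ay":0,"az":0},{"fingers":0.17,"tx":0,"ty":0,"tz":0,"ax":0,"ay":0,"az":0},{"fingers":0.17,"tx":0,"ty":0,"tz":0,"ax":0,"ay":0,"az":0},{"fingers":0.17,"tx":0,"ty":0,"tz":0,"ax":0,"ay":0,"az":0},{"fingers":0.17,"tx":0,"ty":0,"tz":0,"ax":0,"ay":0,"az":0}]'

```text
time_s: 37.73
tcp_pos: [0.6203, -0.2053, 0.0546]
ee_rot: [[0.001, -0.0, 1.0], [-0.0, 1.0, 0.0], [-1.0, -0.0, 0.001]]
wrist_force: [-0.2, 0.3, -0.7]
gripper_width: 0.385
```

Call:
play_rows --commands '[{"fingers":0.17,"tx":-0.04,"ty":0,"tz":0,"ax":0,"ay":0,"az":0},{"fingers":0.17,"tx":-0.08,"ty":0,"tz":0,"ax":0,"ay":0,"az":0},{"fingers":0.17,"tx":-0.13,"ty":0,"tz":0,"ax":0,"ay":0,"az":0},{"fingers":0.17,"tx":-0.18,"ty":0,"tz":0,"ax":0,"ay":0,"az":0},{"fingers":0.17,"tx":-0.22,"ty":0,"tz":0,"ax":0,"ay":0,"az":0}]'

```text
time_s: 38.15
tcp_pos: [0.6205, -0.2055, 0.2227]
ee_rot: [[0.003, -0.001, 1.0], [-0.001, 1.0, 0.001], [-1.0, -0.001, 0.003]]
wrist_force: [0.6, 0.2, -0.0]
gripper_width: 0.416
```

```bash
python3 - <<'E'
from h import *
st()
for n in("scene","top"):
    p=snap(n); print(n,"base",tray(p,"carrier_base",0),"rack",rack(p)); print(*tubes(p,.034),sep="\n")
    cv2.imwrite(f"pics/{n}8.png",p["image"][:,:,::-1])
    if n=="scene":
        a=cv2.resize(p["image"][190:430,200:460],None,fx=2.5,fy=2.5,interpolation=cv2.INTER_CUBIC); cv2.imwrite("pics/s8.png",a[:,:,::-1])
plan()
E
```

```text
t 38.15 tcp [ 0.6205 -0.2055  0.2227] y [-0.001  1.    -0.001] F [ 0.6  0.2 -0. ] w 0.416
scene base (array([0.65084142, 0.09491263, 0.05259165]), np.float64(0.9558314125037933)) rack (array([0.47070091, 0.14800615, 0.10582609]), np.float64(0.0611994890216074))
(0.52, 89, array([0.5242, 0.0508, 0.0677]), np.float64(0.17))
(0.34, 742, array([ 0.4384, -0.2251, -0.5387]), np.float64(0.48))
top base (array([0.6505, 0.0973, 0.055 ]), np.float64(0.0)) rack (array([0.47554705, 0.03187648, 0.05477818]), np.float64(0.5331413311478922))
(0.91, 336, array([0.4707, 0.1076, 0.0225]), np.float64(0.94))
(0.91, 362, array([ 0.4763, -0.0014,  0.0133]), np.float64(0.88))
(0.72, 294, array([0.4751, 0.0535, 0.0431]), np.float64(0.83))
t 38.55 tcp [ 0.6192 -0.2051  0.2172] y [-0.     1.     0.001] F [ 0.5 -0.3  0.6] w 0.415
```

View pics/s8.png

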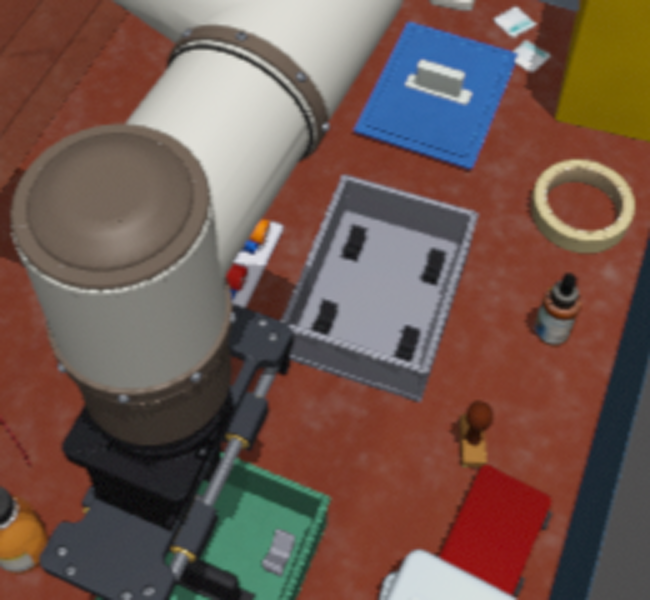

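The base is empty, with four bare saddle blocks, so only three tubes exist and all are in the rack. The rack has been knocked about 3 cm in +x, and the tubes went with it. I'll move the arm clear and check that they are still centred.

```bash
python3 - <<'E'
from h import *
plan((.56,-.24,.35,0),(.28,-.45,.36,0))
E
```

```text
t 38.55 tcp [ 0.6192 -0.2051  0.2172] y [-0.     1.     0.001] F [ 0.5 -0.3  0.6] w 0.415
[ 0.56 -0.24  0.35] t [-0.1768 -0.0465 -0.0796] a [ 0.     -0.0011 -0.0002]
[ 0.42  -0.345  0.355] t [-0.0067 -0.14   -0.1867] a [0. 0. 0.]
[ 0.28 -0.45  0.36] t [-0.0067 -0.14   -0.1867] a [0. 0. 0.]
```

Call:
play_rows --commands '[{"fingers":0.17,"tx":-0.1768,"ty":-0.0465,"tz":-0.0796,"ax":0,"ay":0,"az":0},{"fingers":0.17,"tx":-0.1768,"ty":-0.0465,"tz":-0.0796,"ax":0,"ay":0,"az":0},{"fingers":0.17,"tx":-0.1768,"ty":-0.0465,"tz":-0.0796,"ax":0,"ay":0,"az":0},{"fingers":0.17,"tx":-0.1768,"ty":-0.0465,"tz":-0.0796,"ax":0,"ay":0,"az":0}]'

```text
time_s: 38.88
tcp_pos: [0.5597, -0.2414, 0.3554]
ee_rot: [[0.003, 0.0, 1.0], [-0.002, 1.0, -0.0], [-1.0, -0.002, 0.003]]
wrist_force: [0.3, -0.7, 1.0]
gripper_width: 0.415
```

Call:
play_rows --commands '[{"fingers":0.17,"tx":-0.0067,"ty":-0.14,"tz":-0.1867,"ax":0,"ay":0,"az":0},{"fingers":0.17,"tx":-0.0067,"ty":-0.14,"tz":-0.1867,"ax":0,"ay":0,"az":0},{"fingers":0.17,"tx":-0.0067,"ty":-0.14,"tz":-0.1867,"ax":0,"ay":0,"az":0},{"fingers":0.17,"tx":-0.0067,"ty":-0.14,"tz":-0.1867,"ax":0,"ay":0,"az":0},{"fingers":0.17,"tx":-0.0067,"ty":-0.14,"tz":-0.1867,"ax":0,"ay":0,"az":0}]'

```text
time_s: 39.3
tcp_pos: [0.416, -0.3473, 0.3567]
ee_rot: [[-0.002, 0.004, 1.0], [0.0, 1.0, -0.004], [-1.0, 0.0, -0.002]]
wrist_force: [0.0, 1.0, -0.3]
gripper_width: 0.415
```

Call:
play_rows --commands '[{"fingers":0.17,"tx":-0.0067,"ty":-0.14,"tz":-0.1867,"ax":0,"ay":0,"az":0},{"fingers":0.17,"tx":-0.0067,"ty":-0.14,"tz":-0.1867,"ax":0,"ay":0,"az":0},{"fingers":0.17,"tx":-0.0067,"ty":-0.14,"tz":-0.1867,"ax":0,"ay":0,"az":0},{"fingers":0.17,"tx":-0.0067,"ty":-0.14,"tz":-0.1867,"ax":0,"ay":0,"az":0},{"fingers":0.17,"tx":-0.0067,"ty":-0.14,"tz":-0.1867,"ax":0,"ay":0,"az":0}]'

```text
time_s: 39.72
tcp_pos: [0.2764, -0.4523, 0.3611]
ee_rot: [[-0.002, 0.004, 1.0], [0.001, 1.0, -0.004], [-1.0, 0.001, -0.002]]
wrist_force: [0.5, 0.6, -0.8]
gripper_width: 0.417
```

```bash
cat >> h.py <<'E'
def rackt(p):
    "rack with three lying tubes in grooves 2,3,4: pose of the plate, union silhouette, tubes free along x"
    L=spotter.silhouettes("rack",p); t=[d for d in spotter.silhouettes("tube_1",p) if d["score"]>.4]
    g=L[0]["region"].copy()
    for d in t: g|=d["region"]
    q0=[.475,.033,.04]; gf=cv2.morphologyEx(g.astype(np.uint8),cv2.MORPH_CLOSE,np.ones((5,5))).astype(float)
    M=[RACK[0]]+[TUBE[0]+[0,y,.032] for y in(-.0275,.0275,.0825)]
    return fit([(p,gf)],M,q0,0),gf
E
python3 - <<'E'
from h import *
im=[]
for n in("top","scene"):
    p=snap(n); (q,s),g=rackt(p); print(n,q,s)
    for d in tubes(p,.032): 
        f=d[2]; c,sn=np.cos(q[2]),np.sin(q[2]); e=f[:2]-q[:2]; print(d,"in rack",(np.array([c*e[0]+sn*e[1],-sn*e[0]+c*e[1]])*1000).round(1))
    print([(k,[(x["uv"],round(x["score"],2)) for x in spotter.find_in(k,p)][:1]) for k in("amber_bottle","temp_logger")])
    a=p["image"][:,:,::-1].copy()
    cv2.drawContours(a,cv2.findContours((mask(p,RACK,q,0)>.5).astype(np.uint8),0,2)[0],-1,(0,255,0),1)
    im.append(cv2.resize(a[170:340,230:470] if n=="top" else a[190:390,190:430],(720,510 if n=="top" else 600),interpolation=cv2.INTER_CUBIC))
    cv2.imwrite(f"pics/{n}9.png",im[-1]); cv2.imwrite(f"pics/{n}9full.png",p["image"][:,:,::-1])
st()
E
```

```text
top [0.47488855 0.02565377 0.03358633] 0.9497255105086446
(0.78, 312, array([0.4732, 0.0531, 0.0481]), np.float64(0.88)) in rack [-0.8 27.5]
(0.65, 376, array([ 0.476 , -0.0019,  0.021 ]), np.float64(0.9)) in rack [  0.2 -27.6]
(0.57, 264, array([0.4745, 0.108 , 0.073 ]), np.float64(0.75)) in rack [ 2.4 82.3]
[('amber_bottle', [([457.3, 276.6], 0.81)]), ('temp_logger', [([191.4, 228.0], 0.91)])]
scene [0.47583532 0.02318563 0.03887123] 0.9638202533760758
(0.72, 496, array([ 0.4763, -0.0034,  0.0236]), np.float64(0.91)) in rack [ -0.6 -26.6]
(0.71, 411, array([0.4739, 0.1055, 0.0411]), np.float64(0.88)) in rack [ 1.3 82.3]
(0.6, 495, array([0.4751, 0.0505, 0.0246]), np.float64(0.94)) in rack [ 0.3 27.3]
[('amber_bottle', [([202.4, 401.2], 0.81)]), ('temp_logger', [([380.7, 183.7], 0.57)])]
t 40.32 tcp [ 0.2809 -0.4498  0.3618] y [-0.001  1.    -0.   ] F [ 0.2 -0.3 -0.5] w 0.414
```

View pics/scene9.png

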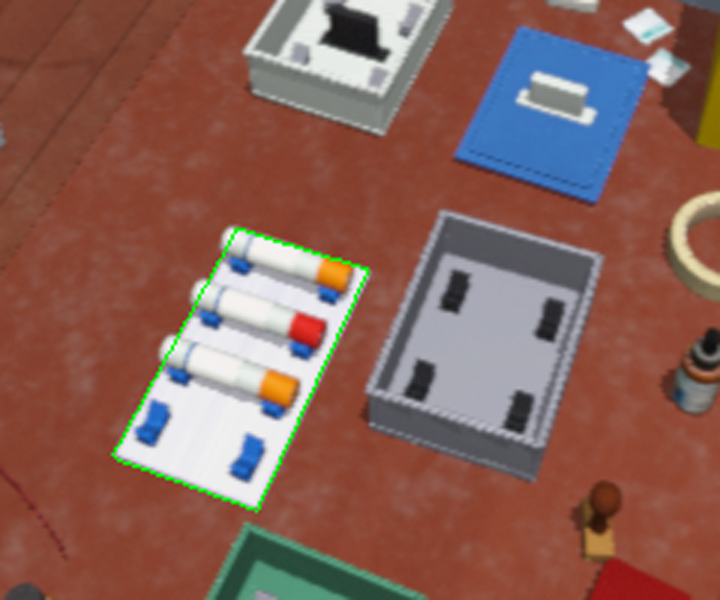

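View pics/top9.png

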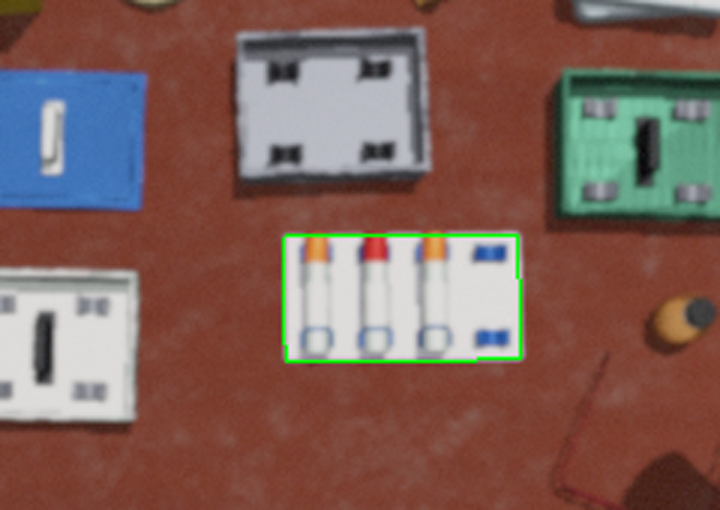

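Pictures 9 and 10 show three tubes seated in grooves 2–4, centred to about 2 mm, the base empty, and the lid and both trays flat. The bottle's reported pixel shifted by about 2 px. I'll compare with the first pictures before handing in.

```bash
python3 - <<'E'
import cv2
for n,boxs in (("scene",[(185,378,225,424),(368,172,396,198)]),("top",[(442,262,474,292),(178,214,204,240)])):
    a=cv2.imread(f"pics/{n}0.png",0); b=cv2.imread(f"pics/{n}9full.png",0)
    for x0,y0,x1,y1 in boxs:
        m=cv2.matchTemplate(b[y0-10:y1+10,x0-10:x1+10],a[y0:y1,x0:x1],cv2.TM_CCOEFF_NORMED); _,v,_,l=cv2.minMaxLoc(m); print(n,(x0,y0),"shift",l[0]-10,l[1]-10,round(v,3))
E
```

```text
scene (185, 378) shift 0 0 0.999
scene (368, 172) shift 0 0 1.0
top (442, 262) shift 0 0 0.994
top (178, 214) shift 0 0 1.0
```

```bash
python3 -c "
from h import *
st(); print(job.finish_job())"
```

```text
t 40.32 tcp [ 0.2809 -0.4498  0.3618] y [-0.001  1.    -0.   ] F [ 0.2 -0.3 -0.5] w 0.414
the job is handed in; nothing more can be done
None
```

The carrier is apart and the job is handed in at 40.3 s of the 208 s allowed, with the arm parked clear of everything.

- **Order:** I took off the lid first, then the white tray, then the green tray, emptying each tray before lifting it. They stand flat at about (0.62, 0.36), (0.42, 0.36) and (0.62, -0.205) m.
- **Tubes:** Only three were present: two in the upper tray, one in the lower, and none in the base. They lie in grooves 4, 3 and 2.
- **Rack knocked:** The rack was knocked about 3 cm towards +x after the last tube went in, and the tubes moved with it.

**Last checks:** Measured after the knock, both fixed cameras put the tubes on their grooves, within about 1 mm across and 2.5 mm along. The bottle and logger show no shift against the first pictures. The network's own pixel for the bottle differed by about 2 px; a template match showed zero.

**Rough moments:**
- The first tube landed with a brief 37 N wrist force, so I slowed the later descents.
- The lid and green tray were released 3–4 mm above the height I reckoned for contact. Both look flat in the last pictures.

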